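# Walk the balance round until it stands square to the socket ledge

### The arm

A 6-joint arm with a two-finger parallel gripper is mounted at the origin on the work surface. World frame = base frame: x ahead of the robot, y to its left, z up, the work surface at z = 0. Lengths are in mm, angles in rad, forces in N, time in s.
With the tool pointing down it reaches from about 350 to 775 mm from the base axis. Payload 7.3 kg.
Tool frame: the origin (TCP) lies midway between the tips of the shut fingers; the grasp point (between the pads) lies 19 mm behind it; x points along the fingers, z is the direction in which the jaws open and shut, and the axes are right-handed (so a half turn about x gives the same grasp; the last joint's range is limited). The gripper opens to 92 mm and grips with 3 to 60 N. Pads are 19 mm wide; open, the fingers measure 130 mm over their backs; the gripper's body (75 mm by 190 mm) begins 47 mm behind the grasp point.
Start: joints at [1.112, 0.342, 1.524, -0, 1.275, -0.146], TCP at [161.542, 499.553, 188.441] pointing down, gripper open.
Joint ranges: [-2.53, 2.53], [-0.77, 2.02], [0.04, 2.7], [-1, 4.14], [0.28, 2.66], [-3.11, 3.11]. Speed limits (rad/s): [2.57, 2.57, 3.14, 3.14, 3.14, 3.14].

### API

Orientations are given as [roll, pitch, yaw] about the fixed x, y, z axes, in that order (R = Rz(yaw) Ry(pitch) Rx(roll)).
In Python, from plant import monitor, optics, close_job gives the robot as it stands.
- The arm moves only by the tool send_rows, never from a script. Its argument "commands" is a list that holds one entry, the list of rows, each a list of 5 numbers: the shift along the tool's x, y, z in m, then the turn about the tool's x in degrees, then the finger opening in m, from 0 to 0.0918. A call has 1 to 10 rows; each row shifts and turns the pose as measured when the row begins, along the tool's axes as they then stand; what a row does not reach is not made up. A row lasts 1/12 s, in which the tool goes at most 41.7 mm and 7.16 degrees, less where a joint would pass 70% of its speed; a pose out of reach is approached as far as the arm can. A call with a gripper value outside its range is refused whole. The fingers move at their own pace and stop on an object; the grip force is fixed at half the most. Time passes only in rows, so rows that do not move let the fingers close. It gives the time, the measured TCP pose, the force and the opening at its end, in the units of the state.
- monitor.get_obs(): the state, without advancing time (a new reading comes with each control period).
- optics.capture(name): name is "side" or "top"; returns a dict with "color" (400x640x3 uint8, blue, green, red), "camera_matrix" (3x3 intrinsics, pixels), "camera_from_world" (4x4, takes a point from world to camera coordinates). Camera axes: x right, y down, z forward; pixel columns grow to the right and rows downward; lengths in mm; the calibration is good to about 2 mm. A picture is of the moment at which its call begins. There is no depth.
- close_job(): hands the job in, once; it reports no verdict.
The state is a dict: "time": time; "joint_positions": joint angles; "dq": joint speeds; "tau": joint torques, N m; "tool_pos": TCP position; "tcp_rot": TCP orientation; "contact_force": force on the tool from outside, world axes, zero at the start; "moment": the same for the moment, N m; "grip_width": finger opening in mm.
Only numpy, scipy, OpenCV 4.12 (cv2) and the standard library are available. Lean on these libraries where they do the work, as an engineer would, in place of code of your own. Each camera call takes 0.05 s, during which the arm holds its last target.

### The job

The laboratory balance has been left askew on the bench with an empty dish on its pan. Push it by its housing, first one front corner and then the other as needed, to walk it round and back until its back is square to the long white socket ledge with about 20 mm of clear space between them, and leave it standing there. Only push it along the bench, never lift or tip it; do not let it touch the ledge, keep off the pan and the dish so that the dish rides along in its place, and leave the jar, the weight and the notebook alone.

Things in the scene. Friction and masses are not known exactly. Their poses are not given: they have to be found in the camera images.
- balance: Grey electronic top-pan balance, 1.2 to 1.8 kg, on four rubber feet; slides under 6 to 13 N and stays put. Housing 190 mm deep (own x), 170 wide (own y); origin: centre of its underside at bench level, z up. Front (display, dark sloping panel) on own -x, back on +x. Sides vertical and plain from 8 to 32 mm up; above that the front slopes back; housing 53 mm high, pan top 61.5, dish rim 76.5.
- ledge: White socket ledge (power trunking), fixed to the bench: 90 mm deep (own x), 640 mm long (own y), about 75 mm high with grey socket plates on top. Origin at the centre of its underside. Its vertical front face, on own -x at x = -45 mm, looks towards the balance; square means that the balance's x axis points along the ledge's x axis.
- ledge_face (a point): Point on the ledge's front face, middle of its length, 30 mm above the bench; axes as the ledge's, so that own -x points out of the face, towards the balance.
- front_left (a point): Front left corner of the balance housing (own x -95 mm, y +85 mm; left as seen facing the display), 20 mm above the bench. A push on the front face near one front corner turns the balance and also moves it on: the other front corner advances about half as far as the pushed one.
- front_right (a point): Front right corner of the balance housing (own x -95 mm, y -85 mm), 20 mm above the bench. At the start the balance is turned 12 to 53 degrees clockwise from square (seen from above), so this is the corner farthest from the ledge; its nearest corner is 100 mm or more from it.
- back_left (a point): Back left corner of the balance housing (own x +95 mm, y +85 mm), 20 mm above the bench; it should end about 20 mm from the ledge's front face.
- back_right (a point): Back right corner of the balance housing (own x +95 mm, y -85 mm), 20 mm above the bench; it should end about 20 mm from the ledge's front face.
- pan_centre (a point): Centre of the top of the steel pan (118 mm in own x by 140 mm in own y, 4 mm thick), 30 mm behind the balance's centre, 61.5 mm above the bench.
- pan: The balance's square steel weighing pan, fixed on top of the balance; not to be touched.
- dish: Empty glass Petri dish, 90 mm across and 15 mm high, loose on the pan; origin at the centre of its underside. Not to be touched; it slides off its place if the balance is jerked.
- jar: Amber sample jar with a white cap, 58 mm across and 78 mm high, standing on the far side of the work; origin at the centre of its underside. Leave alone.
- weight: Steel 200 g calibration weight, 34 mm across and 48 mm high, standing in front and to the far side of the balance; origin at the centre of its underside. Leave alone.
- notebook: Red notebook lying on the bench, 145 by 205 by 14 mm; origin at the centre of its underside. Leave alone.

How it is judged:
By the outcome, as a careful person would: the job done as asked, in the order asked, and still so for the second after the job is handed in, with the robot touching nothing.
It also fails if it takes over 72 s, if anything falls off the work surface, if the arm or the gripper's body presses on something with over 40 N, if the wrist force passes 120 N, or if a joint passes its speed limit or range.

## Working session

There is one attempt and no reset: what is moved stays moved. The work goes in short steps, Python scripts to look and compute and a tool call to move; the robot and the scene stay as the last step left them, time stands still between calls to the robot, and variables do not carry over. Pictures are saved under pics/ and viewed, and the job is handed in when it is done.

Besides the shell and the picture viewer there is one more tool, called after ">>>" in YAML: its name, and indented under it one key for each argument. send_rows: Moves the arm, as the interface text tells. Its arguments: {"type":"object","properties":{"commands":{"type":"array","items":{"type":"array","items":{"type":"array","items":{"type":"number"}}}}},"required":["commands"]}

```bash
mkdir -p pics; ls
python3 - <<'E'
from plant import monitor, optics
import cv2
print(monitor.get_obs())
for n in ("side","top"):
    c=optics.capture(n); cv2.imwrite(f"pics/{n}0.png",c["color"]); print(n,c["camera_matrix"].tolist(),c["camera_from_world"].round(4).tolist())
E
```

```text
pics
{'time': 0.0, 'joint_positions': array([ 1.11202287e+00,  3.42689549e-01,  1.52501678e+00,  1.77950935e-05,
        1.27538094e+00, -1.45986325e-01]), 'dq': array([-0.00036873, -0.00013071, -0.00065186,  0.00124527, -0.00110821,
       -0.00101129]), 'tau': array([-1.64331424e-03, -4.31237018e+01, -2.44217223e+01,  7.15607777e-02,
        5.60554233e-02, -1.31477846e-04]), 'tool_pos': array([161.30992305, 499.12293446, 187.76230113]), 'tcp_rot': array([ 2.98422162,  1.56930162, -2.04095968]), 'contact_force': array([-0.28638217,  0.26982589, -0.28553571]), 'moment': array([-0.0047437 , -0.01316794, -0.04845453]), 'grip_width': 91.89988722374213}
side [[382.9089456359749, 0.0, 321.029311578443], [0.0, 382.9089456359749, 198.65798275396835], [0.0, 0.0, 1.0]] [[0.865, -0.5017, 0.0094, -561.5811], [-0.2743, -0.4885, -0.8283, 183.5868], [0.4201, 0.7139, -0.5602, 965.2293], [0.0, 0.0, 0.0, 1.0]]
top [[476.35571091083995, 0.0, 318.1989580013457], [0.0, 476.35571091083995, 209.4252408551992], [0.0, 0.0, 1.0]] [[-0.0287, -0.9995, 0.0136, -42.7606], [-0.9915, 0.0267, -0.1277, 583.4568], [0.1273, -0.0171, -0.9917, 1250.1263], [0.0, 0.0, 0.0, 1.0]]
```

View pics/top0.png

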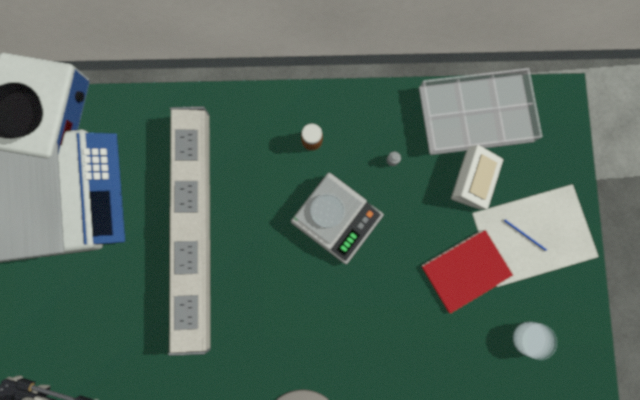

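View pics/side0.png

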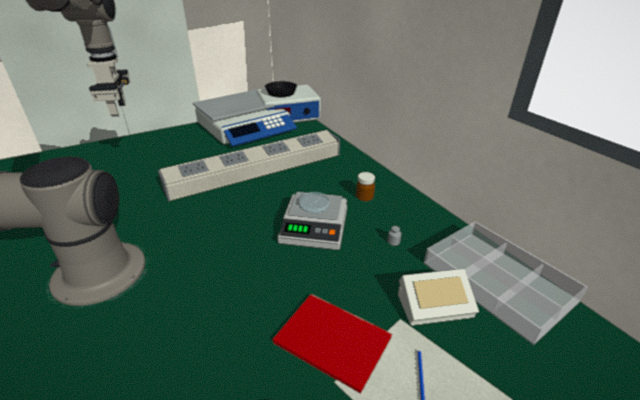

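```bash
cat > h.py <<'E'
import numpy as np, cv2
from plant import monitor, optics
def ray(c,px,z):
    K=c["camera_matrix"];T=c["camera_from_world"];R=T[:3,:3];t=T[:3,3]
    px=np.atleast_2d(np.array(px,float)); d=np.c_[px,np.ones(len(px))]@np.linalg.inv(K).T@R
    o=-R.T@t; s=(z-o[2])/d[:,2]; return o+d*s[:,None]
def proj(c,P):
    P=np.atleast_2d(np.array(P,float));q=P@c["camera_from_world"][:3,:3].T+c["camera_from_world"][:3,3]
    q=q@c["camera_matrix"].T; return q[:,:2]/q[:,2:]
def crop(c,x0,y0,x1,y1,f,name): cv2.imwrite("pics/"+name,cv2.resize(c["color"][y0:y1,x0:x1],None,fx=f,fy=f,interpolation=cv2.INTER_CUBIC))
E
python3 - <<'E'
from h import *
c=optics.capture("top");s=optics.capture("side")
crop(c,280,165,400,270,5,"t1.png");crop(s,260,180,360,260,7,"s1.png");crop(c,160,95,220,365,2,"l1.png")
E
```

```text
(no output)
```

View pics/t1.png

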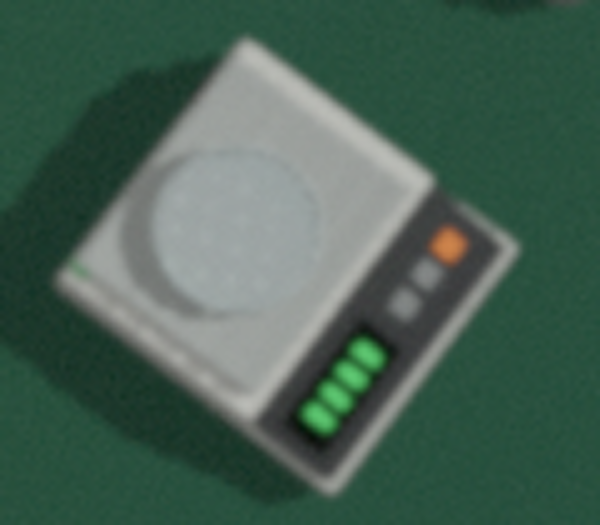

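View pics/s1.png

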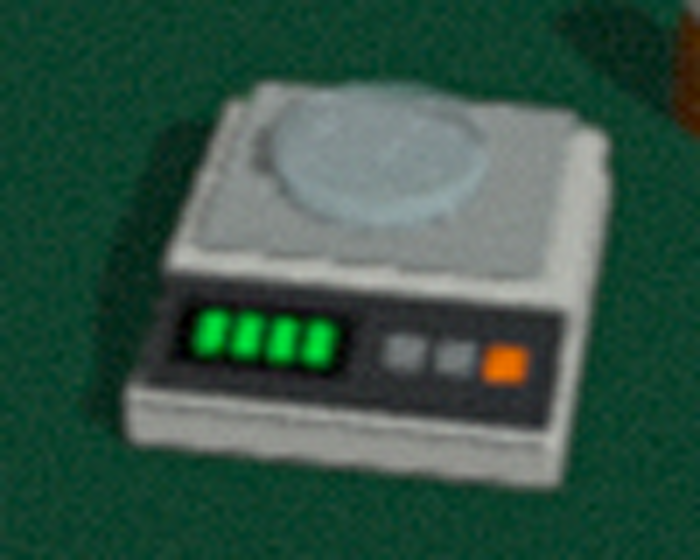

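View pics/l1.png

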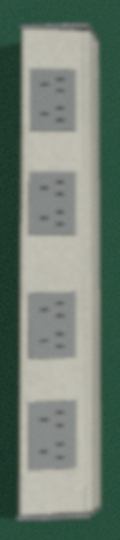

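```bash
cat >> h.py <<'E'
def fg(img):
    h=cv2.cvtColor(cv2.GaussianBlur(img,(0,0),0.7),cv2.COLOR_BGR2HSV); b=img.astype(int)
    b=cv2.GaussianBlur(img,(0,0),0.7).astype(int)
    return ((b[...,2]>75)).astype(np.uint8)  # red channel bright = grey/white things
def ledge(c):
    m=fg(c["color"]); pts=[]
    for r in range(125,340,3):
        row=cv2.GaussianBlur(c["color"],(0,0),0.7)[r,:,2].astype(float)
        xs=[x for x in range(195,225) if row[x]>=95 and row[x+1]<95]
        if xs: x=xs[-1]; pts.append((x+(row[x]-95)/(row[x]-row[x+1]),r))
    P=ray(c,pts,0); vx,vy,x0,y0=cv2.fitLine(P[:,:2].astype(np.float32),cv2.DIST_HUBER,0,.01,.01).ravel()
    if vx>0: vx,vy=-vx,-vy   # along ledge +y = world -x
    return np.array([x0,y0]),np.array([vx,vy]),P
E
python3 - <<'E'
from h import *
for n in("top","side"):
    c=optics.capture(n);T=c["camera_from_world"];print("cam",-T[:3,:3].T@T[:3,3])
c=optics.capture("top")
im=c["color"]
for r in (150,220,300): print(im[r,200:218].tolist())
p,v,P=ledge(c);print(p,v,len(P)); n=np.array([-v[1],v[0]]);print(((P[:,:2]-p)@n).std(),np.degrees(np.arctan2(v[1],v[0])))
m=(im[...,2]>75).astype(np.uint8)[165:270,280:400]
m=(cv2.GaussianBlur(im,(0,0),.8)[...,2]>78).astype(np.uint8); m[:160]=0;m[275:]=0;m[:,:275]=0;m[:,400:]=0
m=cv2.morphologyEx(m,cv2.MORPH_CLOSE,np.ones((13,13)))
cs,_=cv2.findContours(m,0,2);k=max(cs,key=cv2.contourArea);h=cv2.convexHull(k)
a=cv2.approxPolyDP(h,4,True)[:,0];print(a.tolist(),cv2.contourArea(k))
print("bottom",ray(c,a,0).round(1).tolist());
E
```

```text
cam [ 418.10794933  -36.90620198 1314.87252723]
cam [ 130.61619911 -881.13678615  698.05620771]
[[172, 183, 185], [167, 178, 180], [166, 177, 179], [169, 179, 181], [162, 172, 174], [151, 163, 164], [144, 155, 156], [138, 150, 150], [127, 137, 134], [104, 118, 103], [78, 94, 66], [64, 82, 45], [65, 84, 44], [63, 82, 43], [65, 81, 44], [65, 82, 43], [62, 82, 40], [61, 80, 39]]
[[175, 187, 189], [175, 185, 187], [172, 182, 184], [170, 182, 184], [168, 179, 181], [161, 171, 173], [152, 163, 164], [146, 157, 158], [136, 148, 146], [118, 131, 122], [85, 100, 79], [67, 84, 49], [63, 82, 41], [61, 79, 41], [63, 80, 41], [62, 81, 41], [63, 82, 42], [64, 82, 42]]
[[177, 189, 190], [176, 187, 188], [173, 184, 185], [171, 184, 185], [171, 181, 183], [164, 175, 177], [153, 165, 165], [146, 157, 159], [141, 152, 152], [125, 136, 132], [95, 108, 93], [69, 87, 57], [63, 81, 41], [60, 78, 39], [61, 79, 38], [59, 79, 38], [60, 79, 40], [59, 78, 39]]
[563.243   241.68564] [-0.9999884  -0.00481975] 72
0.23024348129200886 -179.72383
[[328, 172], [383, 213], [347, 263], [291, 221]] 4436.0
bottom [[692.2, -90.2, 0.0], [572.0, -239.8, 0.0], [436.5, -134.4, 0.0], [556.6, 16.7, 0.0]]
```

```bash
cat >> h.py <<'E'
def balance(c,box=(160,275,275,400),show=None):
    im=c["color"];r=cv2.GaussianBlur(im,(0,0),.8)[...,2]
    y0,y1,x0,x1=box; m=np.zeros(r.shape,np.uint8); m[y0:y1,x0:x1]=(r>78)[y0:y1,x0:x1]
    m=cv2.morphologyEx(m,cv2.MORPH_CLOSE,np.ones((13,13)))
    cs,_=cv2.findContours(m,0,2);k=max(cs,key=cv2.contourArea);h=cv2.convexHull(k)
    a=cv2.approxPolyDP(h,4,True)[:,0]
    # refine: fit lines to hull-near contour points between corners
    K=k[:,0].astype(np.float32);L=[]
    for i in range(len(a)):
        p,q=a[i].astype(float),a[(i+1)%len(a)].astype(float);d=(q-p)/np.linalg.norm(q-p)
        s=(K-p)@d;e=abs((K-p)@np.array([-d[1],d[0]]))
        S=K[(s>6)&(s<np.linalg.norm(q-p)-6)&(e<2.0)]
        f=cv2.fitLine(S,cv2.DIST_HUBER,0,.01,.01).ravel();L.append(np.cross([f[2],f[3],1],[f[2]+f[0],f[3]+f[1],1]))
    C=[]
    for i in range(len(L)):
        x=np.cross(L[i-1],L[i]);C.append(x[:2]/x[2])
    return np.array(C)
E
python3 - <<'E'
from h import *
c=optics.capture("top"); C=balance(c);print(C.round(1).tolist())
for z in(0,8,32,53):print(z,ray(c,C,z)[:,:2].round(1).tolist())
Q=ray(c,C,32);print(np.linalg.norm(Q-np.roll(Q,-1,0),axis=1))
# order by name: BR,FR,FL,BL
im=c["color"]
h=cv2.cvtColor(im,cv2.COLOR_BGR2HSV)
print(h[157:162,392:397].tolist()[2], im[130:150:4,312].tolist())
E
```

```text
[[328.9, 170.4], [384.4, 214.3], [346.4, 263.9], [290.2, 221.4]]
0 [[696.7, -93.0], [568.2, -243.5], [434.0, -132.8], [555.6, 19.1]]
8 [[695.0, -92.6], [567.3, -242.2], [433.9, -132.2], [554.7, 18.7]]
32 [[689.9, -91.6], [564.5, -238.4], [433.6, -130.5], [552.2, 17.7]]
53 [[685.5, -90.7], [562.1, -235.1], [433.3, -128.9], [550.0, 16.8]]
[193.07266803 169.74213336 189.81102857 175.82285657]
[[68, 9, 119], [72, 10, 132], [60, 7, 140], [68, 7, 144], [66, 8, 150]] [[196, 206, 204], [198, 207, 205], [197, 207, 205], [155, 164, 162], [27, 45, 69]]
```

```bash
cat >> h.py <<'E'
from scipy.spatial.transform import Rotation as Ro
def tool(): 
    o=monitor.get_obs(); return o["tool_pos"],Ro.from_euler("xyz",o["tcp_rot"]).as_matrix(),o
def plan(tgt,ydir=None):
    p,R,o=tool(); d=R.T@(np.array(tgt)-p); print("t",round(o["time"],2),"pos",p.round(1),"toolmove mm",d.round(1),"F",o["contact_force"].round(1),"q6",o["joint_positions"][5].round(2))
    if ydir is not None:
        y=R.T@np.r_[ydir,0]; print("turn deg",np.degrees(np.arctan2(y[2],y[1])).round(1))
E
python3 - <<'E'
from h import *
p,R,o=tool();print(R.round(3))
ux=np.array([.636,.771]);uy=np.array([-.771,.636])
FR=np.array([564.5,-238.4])
a=FR+uy*25-ux*50; print(a)
plan([450,250,190],ux);plan([*a,190],-ux)
c=optics.capture("top");print(ray(c,[[312,131],[394,157]],60))
E
```

```text
[[-0.    -0.951  0.308]
 [-0.     0.308  0.951]
 [-1.    -0.    -0.   ]]
[ 513.425 -261.05 ]
t 0.4 pos [161.5 499.5 188.3] toolmove mm [  -1.6 -351.3 -148.6] F [ 0.5 -0.7  0.1] q6 -0.15
turn deg 111.6
t 0.4 pos [161.5 499.5 188.3] toolmove mm [  -1.6 -568.9 -615.3] F [ 0.5 -0.7  0.1] q6 -0.15
turn deg -68.4
[[ 794.09952416  -47.9198049    60.        ]
 [ 716.35202585 -267.32040173   60.        ]]
```

>>> send_rows:
  commands:
    - [[0,-0.035,-0.015,0,0],[0,-0.035,-0.015,0,0],[0,-0.035,-0.015,0,0],[0,-0.035,-0.015,0,0],[0,-0.035,-0.015,0,0],[0,-0.035,-0.015,0,0],[0,-0.035,-0.015,0,0],[0,-0.035,-0.015,0,0],[0,-0.035,-0.015,0,0],[0,-0.035,-0.015,0,0]]

```text
time: 1.28
tool_pos: [455.5, 244.9, 188.4]
tcp_rot: [0.079, 1.566, 1.352]
contact_force: [0.7, 1.2, 0.4]
grip_width: 30.0
```

Run:
```python
from h import *
plan([530,-10,190],[.636,.771]);plan([513,-261,190],[.636,.771])
```

```text
t 1.28 pos [455.5 244.9 188.4] toolmove mm [  -2.6 -146.1 -221.7] F [0.7 1.2 0.4] q6 -0.93
turn deg 112.4
t 1.28 pos [455.5 244.9 188.4] toolmove mm [  -3.8 -203.6 -466.6] F [0.7 1.2 0.4] q6 -0.93
turn deg 112.4
```

>>> send_rows:
  commands:
    - [[0,-0.015,-0.034,0,0],[0,-0.015,-0.034,0,0],[0,-0.015,-0.034,0,0],[0,-0.015,-0.034,0,0],[0,-0.015,-0.034,0,0],[0,-0.015,-0.034,0,0],[0,-0.015,-0.034,0,0],[0,-0.015,-0.034,0,0],[0,-0.015,-0.034,0,0],[0,-0.015,-0.034,0,0]]

```text
time: 2.12
tool_pos: [504.0, -141.9, 186.8]
tcp_rot: [-0.595, 1.563, 0.677]
contact_force: [1.4, -0.2, 0.5]
grip_width: 0.9
```

>>> send_rows:
  commands:
    - [[0,-0.015,-0.034,0,0],[0,-0.015,-0.034,0,0],[0,-0.015,-0.034,0,0],[0,-0.007,-0.02,0,0],[0,0,0,7,0],[0,0,0,7,0],[0,0,0,7,0],[0,0,0,7,0],[0,0,0,7,0],[0,0,0,7,0]]

```text
time: 2.95
tool_pos: [515.7, -292.7, 184.0]
tcp_rot: [-0.034, 1.564, 0.482]
contact_force: [0.1, -0.6, -0.6]
grip_width: 0.6
```

>>> send_rows:
  commands:
    - [[0,0,0,7,0],[0,0,0,7,0],[0,0,0,7,0],[0,0,0,7,0],[0,0,0,7,0],[0,0,0,7,0],[0,0,0,7,0],[0,0,0,7,0],[0,0,0,7,0],[0,0,0,6,0]]

```text
time: 3.78
tool_pos: [515.3, -292.7, 183.1]
tcp_rot: [1.462, 1.565, 0.742]
contact_force: [0.3, 0.2, 0.4]
grip_width: 0.4
```

Run:
```python
from h import *
plan([513.5,-261,20],[.636,.771])
```

```text
t 3.78 pos [ 515.3 -292.7  183.1] toolmove mm [163.2  21.6 -22.4] F [0.3 0.2 0.4] q6 0.07
turn deg -1.7
```

>>> send_rows:
  commands:
    - [[0.03,0,-0.005,-1.7,0],[0.03,0,-0.005,0,0],[0.03,0,-0.005,0,0],[0.03,0,-0.005,0,0],[0.025,0,-0.002,0,0],[0.015,0,0,0,0],[0,0.01,0,0,0]]

```text
time: 4.37
tool_pos: [506.9, -272.3, 19.5]
tcp_rot: [0.579, 1.56, -0.119]
contact_force: [0.1, 0.7, -0.4]
grip_width: 0.1
```

Run:
```python
from h import *
plan([513.5,-261,20],[.636,.771])
c=optics.capture("top");s=optics.capture("side");crop(c,270,150,430,290,4,"t2.png");crop(s,220,150,400,290,4,"s2.png")
```

```text
t 4.37 pos [ 506.9 -272.3   19.5] toolmove mm [-0.4 12.9 -2.2] F [ 0.1  0.7 -0.4] q6 0.06
turn deg -0.5
```

View pics/t2.png

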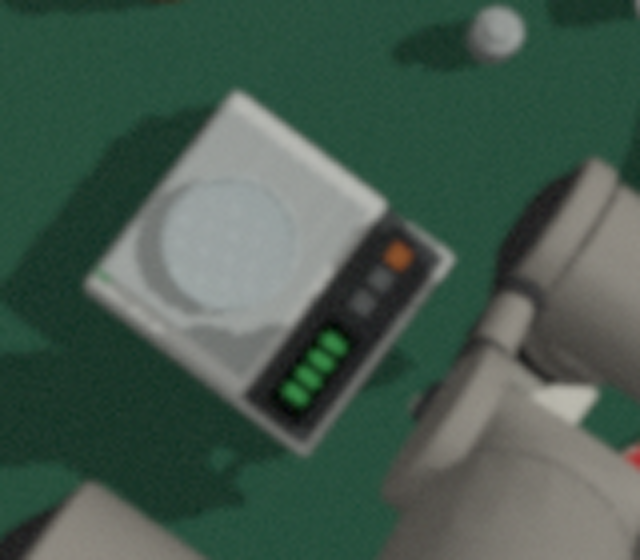

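View pics/s2.png

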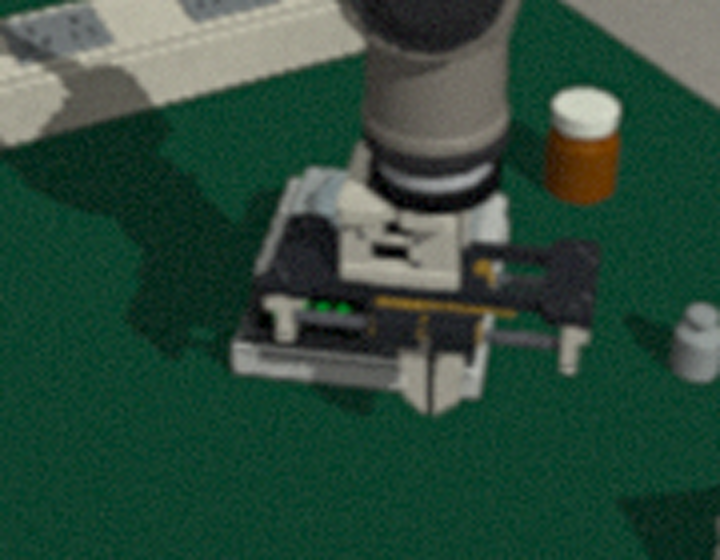

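>>> send_rows:
  commands:
    - [[0,0.015,-0.001,-0.5,0],[0,0.015,-0.001,0,0],[0,0.008,0,0,0],[0,0.005,0,0,0],[0,0.005,0,0,0],[0,0.005,0,0,0],[0,0.005,0,0,0],[0,0.005,0,-0.5,0],[0,0.005,0,-0.5,0],[0,0.005,0,-0.8,0]]

```text
time: 5.3
tool_pos: [563.1, -214.8, 32.8]
tcp_rot: [0.235, 1.539, -0.418]
contact_force: [-0.3, -0.6, -0.4]
grip_width: 0.6
```

Run:
```python
from h import *
plan([513.5,-261,20],[.636,.771])
c=optics.capture("top");crop(c,270,150,430,290,4,"t3.png");print(balance(c))
```

```text
t 5.3 pos [ 563.1 -214.8   32.8] toolmove mm [ 12.  -66.9 -11.8] F [-0.3 -0.6 -0.4] q6 0.16
turn deg 2.1Traceback (most recent call last):
  File "<stdin>", line 3, in <module>
  File "h.py", line 36, in balance
    f=cv2.fitLine(S,cv2.DIST_HUBER,0,.01,.01).ravel();L.append(np.cross([f[2],f[3],1],[f[2]+f[0],f[3]+f[1],1]))
      ~~~~~~~~~~~^^^^^^^^^^^^^^^^^^^^^^^^^^^^
cv2.error: OpenCV(4.12.0) /io/opencv/modules/imgproc/src/linefit.cpp:50: error: (-215:Assertion failed) count > 0 in function 'fitLine2D_wods'
```

View pics/t3.png

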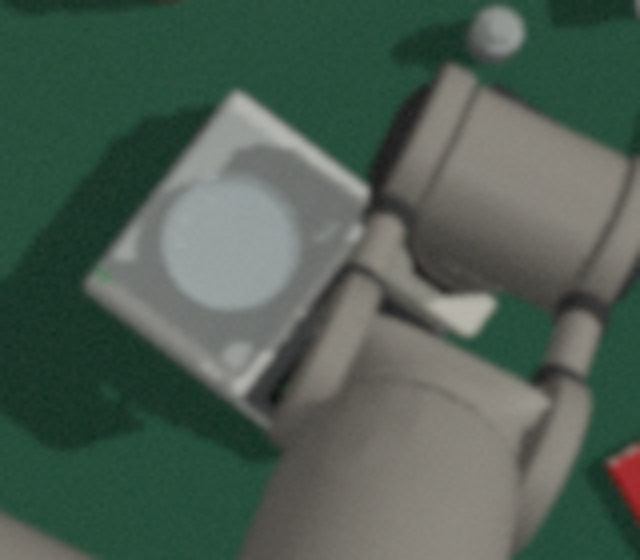

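Run:
```python
from h import *
s=optics.capture("side");crop(s,220,150,400,290,4,"s3.png")
p,R,o=tool();print(p,R.round(3),o["contact_force"],o["time"]);print(proj(s,[p]))
```

```text
[ 563.32067744 -214.38717673   32.7401718 ] [[ 0.029  0.607  0.794]
 [-0.013  0.795 -0.607]
 [-0.999  0.008  0.031]] [ 0.48884854 -0.22630177 -0.14080081] 5.4
[[333.49737067 238.29135988]]
```

View pics/s3.png

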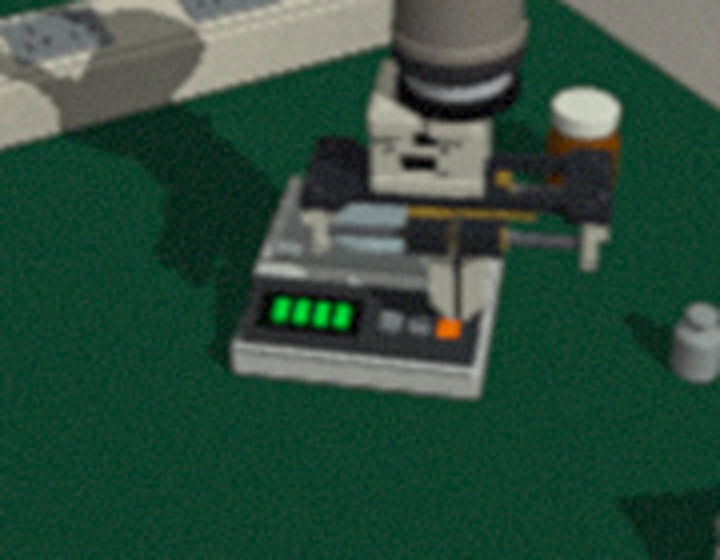

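Run:
```python
from h import *
s=optics.capture("side")
print(proj(s,[[506.9,-272.3,19.5],[506.9,-272.3,0],[563,-215,33],[563,-215,45]]))
print(proj(s,[[564.5,-238.4,32],[433.6,-130.5,32],[564.5,-238.4,8],[433.6,-130.5,8]]))
c=optics.capture("top");
p,R,o=tool();print(p,o["dq"].round(3),o["tau"].round(1),o["time"],o["contact_force"],o["moment"])
```

```text
[[326.41331954 262.18272682]
 [326.28227271 267.76399616]
 [333.51814167 238.38298889]
 [333.64237504 234.92380756]]
[[338.62727597 243.46359333]
 [276.41446303 236.30293281]
 [338.31309539 250.28417567]
 [276.90367024 243.07204434]]
[ 562.82455886 -214.90984049   32.63046838] [-0.008 -0.002  0.002 -0.002  0.001  0.001] [  0.3 -53.  -20.7   0.1  -0.1  -0. ] 5.5 [-0.15220674  0.33168438 -0.87053365] [-0.09452687  0.13720166  0.04135035]
```

Run:
```python
from h import *
s=optics.capture("side")
print(ray(s,[[328,253.7]],19.5),ray(s,[[333.7,229.5]],33),ray(s,[[333.7,229.5]],45))
crop(s,310,195,370,250,10,"s4.png")
```

```text
[[ 526.74330892 -247.07705193   19.5       ]] [[ 583.45349003 -182.79163901   33.        ]] [[ 575.28268066 -195.39229091   45.        ]]
```

View pics/s4.png

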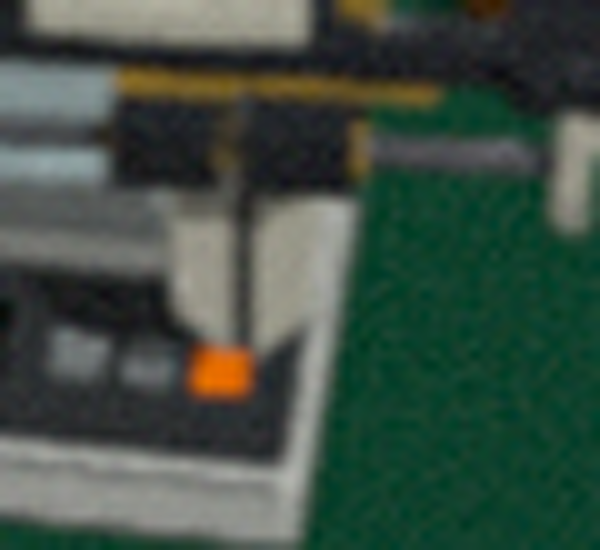

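Run:
```python
from h import *
s=optics.capture("side");t=optics.capture("top")
print(proj(s,[[161.5,499.5,188.4],[0,0,0],[0,0,150]]),proj(t,[[161.5,499.5,188.4],[0,0,0]]))
im=cv2.imread("pics/side0.png");cv2.imwrite("pics/g0.png",cv2.resize(im[40:150,60:180],None,fx=5,fy=5,interpolation=cv2.INTER_CUBIC))
```

```text
[[121.03797254 120.89619748]
 [ 98.24866985 271.48733459]
 [ 77.61680568 224.44336841]] [[ 77.16966312 392.2149353 ]
 [301.90519421 431.74915268]]
```

View pics/g0.png

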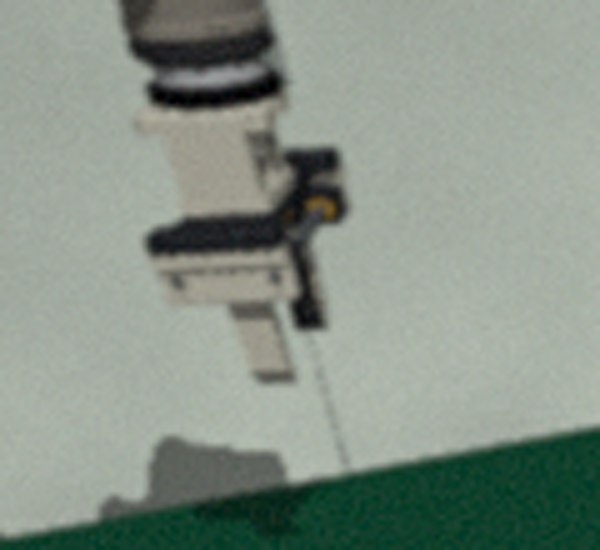

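Run:
```python
from h import *
s=optics.capture("side")
p=np.array([161.5,499.5,188.4]);z=np.array([.308,.951,0]);y=np.array([-.951,.308,0])
for dz in(0,20,30):
  for e in(-46,0,46): print(dz,e,proj(s,[p+e*z+[0,0,dz]+9.5*y,p+e*z+[0,0,dz]-9.5*y]).round(1).tolist())
```

```text
0 -46 [[114.9, 126.6], [121.2, 126.1]]
0 0 [[118.0, 121.1], [124.1, 120.7]]
0 46 [[120.9, 116.0], [126.8, 115.6]]
20 -46 [[113.1, 120.8], [119.4, 120.3]]
20 0 [[116.3, 115.4], [122.4, 115.0]]
20 46 [[119.3, 110.4], [125.2, 110.0]]
30 -46 [[112.2, 117.8], [118.5, 117.4]]
30 0 [[115.4, 112.6], [121.5, 112.2]]
30 46 [[118.4, 107.6], [124.4, 107.2]]
```

>>> send_rows:
  commands:
    - [[0,0,0,0,0]]

```text
time: 5.78
tool_pos: [562.6, -215.4, 32.7]
tcp_rot: [0.237, 1.539, -0.417]
contact_force: [-0.6, 0.9, -0.5]
grip_width: -0.0
```

>>> send_rows:
  commands:
    - [[0,-0.01,0,0,0],[0,-0.01,0,0,0]]

```text
time: 5.95
tool_pos: [550.4, -231.1, 32.5]
tcp_rot: [0.243, 1.539, -0.409]
contact_force: [-0.4, -0.4, 0.9]
grip_width: 0.2
```

>>> send_rows:
  commands:
    - [[0,-0.01,0,0,0],[0,-0.01,0,0,0],[0,-0.01,0,0,0]]

```text
time: 6.2
tool_pos: [529.6, -258.1, 32.3]
tcp_rot: [0.233, 1.539, -0.42]
contact_force: [-0.0, 0.7, -0.6]
grip_width: 0.6
```

>>> send_rows:
  commands:
    - [[0,-0.01,0,0,0],[0,-0.01,0,0,0],[0,-0.01,0,0,0]]

```text
time: 6.45
tool_pos: [508.5, -285.5, 32.1]
tcp_rot: [0.227, 1.539, -0.428]
contact_force: [-1.1, 0.5, -1.0]
grip_width: 0.1
```

Run:
```python
from h import *
s=optics.capture("side");crop(s,240,170,400,290,5,"s5.png")
t=optics.capture("top");crop(t,270,150,430,290,5,"t5.png")
p,R,o=tool();print(p,R.round(3));print(proj(s,[p]),o["joint_positions"])
```

```text
[ 508.25401845 -286.14086166   32.15274997] [[ 0.028  0.61   0.792]
 [-0.013  0.792 -0.61 ]
 [-1.     0.007  0.031]]
[[329.80185817 261.63446932]] [-0.64814091  0.59071167  1.58794144  0.00811473  0.93221774  0.00335469]
```

View pics/s5.png

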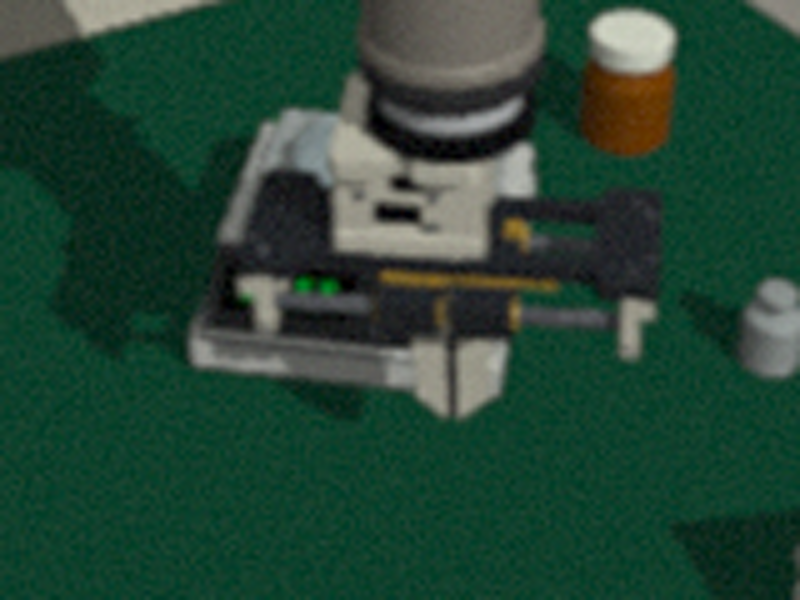

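View pics/t5.png

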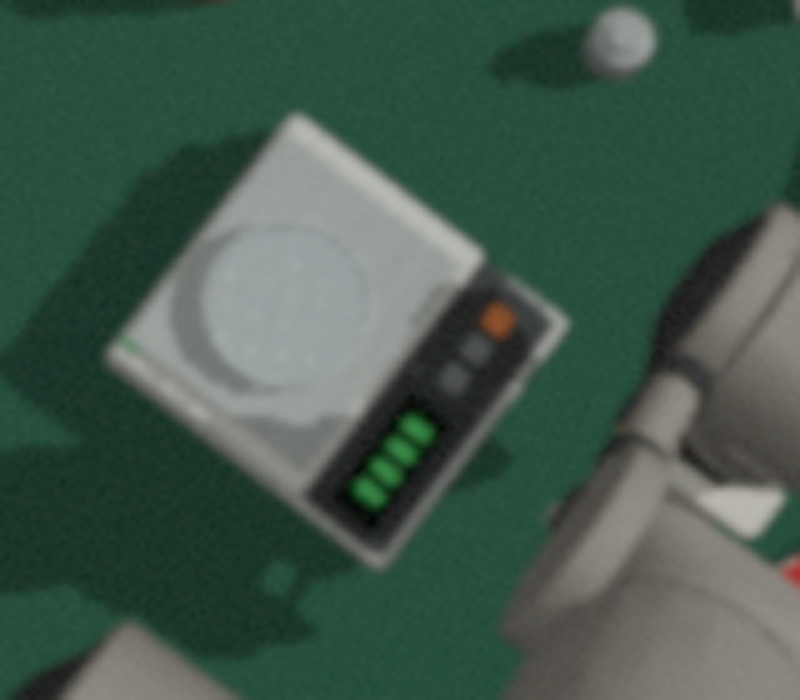

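>>> send_rows:
  commands:
    - [[0.006,0,0,0,0],[0.005,0,0,0,0],[0.005,0,0,0,0]]

```text
time: 6.8
tool_pos: [509.5, -286.9, 16.1]
tcp_rot: [0.218, 1.537, -0.44]
contact_force: [-0.0, -0.4, -0.1]
grip_width: 0.1
```

>>> send_rows:
  commands:
    - [[0.003,0,0,0,0],[0.003,0,0,0,0]]

```text
time: 6.97
tool_pos: [509.7, -285.8, 8.3]
tcp_rot: [0.235, 1.538, -0.421]
contact_force: [0.0, -0.1, -0.5]
grip_width: 0.4
```

Run:
```python
from h import *
s=optics.capture("side");crop(s,240,170,400,290,5,"s6.png")
p,R,o=tool();print(p,R.round(3));print(proj(s,[p]),o["contact_force"])
```

```text
[ 509.28568607 -285.39461686    7.53403805] [[ 0.028  0.61   0.792]
 [-0.012  0.793 -0.61 ]
 [-1.     0.008  0.03 ]]
[[329.78166139 268.46181141]] [-0.95478158  0.2594906  -1.4017316 ]
```

View pics/s6.png

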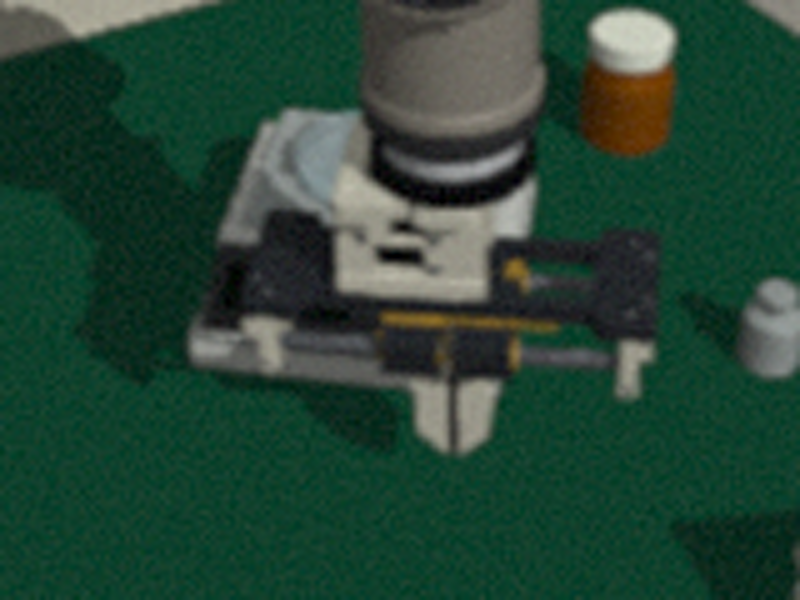

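>>> send_rows:
  commands:
    - [[0.002,0,0,0,0],[0.002,0,0,0,0]]

```text
time: 7.18
tool_pos: [509.7, -284.9, 3.0]
tcp_rot: [0.25, 1.54, -0.405]
contact_force: [0.3, 0.1, 0.4]
grip_width: 0.3
```

>>> send_rows:
  commands:
    - [[0.002,0,0,0,0],[0.002,0,0,0,0]]

```text
time: 7.35
tool_pos: [510.1, -284.8, -1.4]
tcp_rot: [0.248, 1.54, -0.407]
contact_force: [1.1, -0.4, -0.0]
grip_width: 0.4
```

>>> send_rows:
  commands:
    - [[0.003,0,0,0,0],[0.002,0,0,0,0]]

```text
time: 7.52
tool_pos: [510.4, -284.9, -6.7]
tcp_rot: [0.245, 1.54, -0.41]
contact_force: [-0.3, 0.9, 0.6]
grip_width: 0.5
```

>>> send_rows:
  commands:
    - [[0.002,0,0,0,0],[0.002,0,0,0,0]]

```text
time: 7.68
tool_pos: [510.6, -285.0, -11.1]
tcp_rot: [0.243, 1.539, -0.412]
contact_force: [0.2, -0.8, -1.0]
grip_width: 0.1
```

>>> send_rows:
  commands:
    - [[0.002,0,0,0,0],[0.002,0,0,0,0]]

```text
time: 7.85
tool_pos: [510.7, -285.1, -15.5]
tcp_rot: [0.243, 1.539, -0.412]
contact_force: [0.7, 0.0, 0.5]
grip_width: 0.4
```

Run:
```python
from h import *
s=optics.capture("side");crop(s,240,170,400,290,5,"s7.png")
p,R,o=tool();print(p,R.round(3));print(proj(s,[p]),o["contact_force"],o["joint_positions"])
```

```text
[ 510.45079926 -284.97876575  -15.88856961] [[ 0.028  0.609  0.793]
 [-0.012  0.793 -0.609]
 [-1.     0.008  0.03 ]]
[[329.8832596  274.81412975]] [-0.26205712  0.03370001 -0.88462041] [-0.64471887  0.66052095  1.61876189  0.00983883  0.83232523  0.00334241]
```

View pics/s7.png

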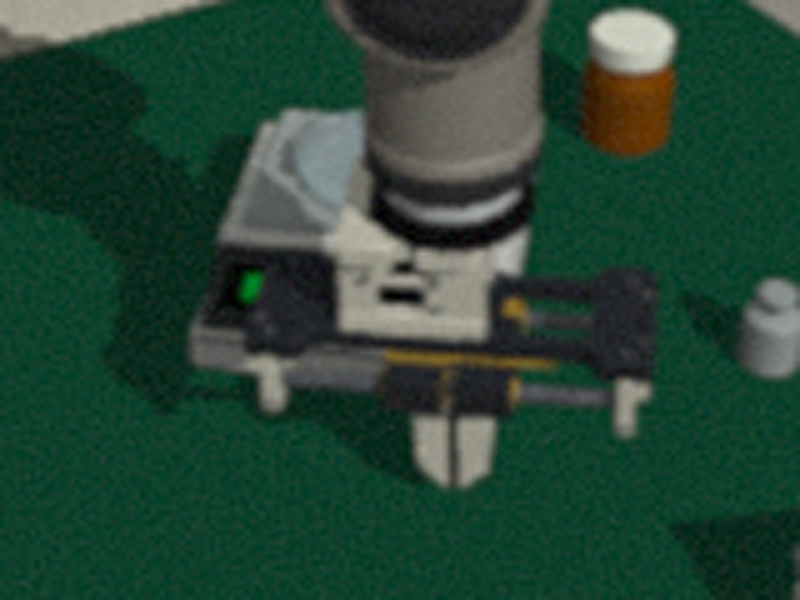

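Run:
```python
from h import *
s=optics.capture("side")
p,R,o=tool(); p=p+[0,0,27]
for e in(-90,-80,-70,0,70,80,90):
  print(e,[proj(s,[p+e*R[:,2]+[0,0,h]]).round(1).tolist()[0] for h in (0,20,40,60)])
```

```text
-90 [[295.2, 264.4], [294.9, 258.6], [294.7, 252.7], [294.5, 246.7]]
-80 [[299.0, 264.7], [298.8, 258.9], [298.6, 253.0], [298.5, 247.0]]
-70 [[302.9, 265.0], [302.7, 259.2], [302.6, 253.3], [302.4, 247.2]]
0 [[330.1, 267.1], [330.3, 261.3], [330.5, 255.3], [330.7, 249.2]]
70 [[357.8, 269.2], [358.3, 263.4], [358.9, 257.4], [359.4, 251.3]]
80 [[361.8, 269.5], [362.4, 263.7], [362.9, 257.7], [363.5, 251.6]]
90 [[365.8, 269.8], [366.4, 264.0], [367.1, 258.0], [367.7, 251.9]]
```

>>> send_rows:
  commands:
    - [[-0.004,0.008,-0.004,0,0],[0,0.012,-0.004,0,0],[0,0.012,0,0,0],[0,0.01,0,0,0]]

```text
time: 8.28
tool_pos: [530.2, -244.8, -10.9]
tcp_rot: [0.247, 1.54, -0.411]
contact_force: [-0.5, 0.2, 0.2]
grip_width: 0.3
```

>>> send_rows:
  commands:
    - [[0,0.005,0,0,0],[0,0.005,0,0,0]]

```text
time: 8.45
tool_pos: [538.3, -233.9, -10.4]
tcp_rot: [0.252, 1.539, -0.403]
contact_force: [0.4, 0.1, 0.1]
grip_width: 0.4
```

>>> send_rows:
  commands:
    - [[0,0.004,0,0,0],[0,0.004,0,0,0],[0,0.004,0,0,0]]

```text
time: 8.7
tool_pos: [545.9, -225.7, -10.3]
tcp_rot: [0.08, 1.538, -0.571]
contact_force: [-3.2, -8.1, 0.0]
grip_width: 0.4
```

Run:
```python
from h import *
s=optics.capture("side");crop(s,240,170,400,290,5,"s8.png")
t=optics.capture("top");crop(t,270,150,430,290,5,"t8.png")
p,R,o=tool();print(p,R.round(3),o["contact_force"])
```

```text
[ 546.2796464  -225.39827631  -10.25090336] [[ 0.028  0.606  0.795]
 [-0.017  0.795 -0.606]
 [-0.999  0.003  0.033]] [-0.97544821 -4.43201652 -0.66636694]
```

View pics/s8.png

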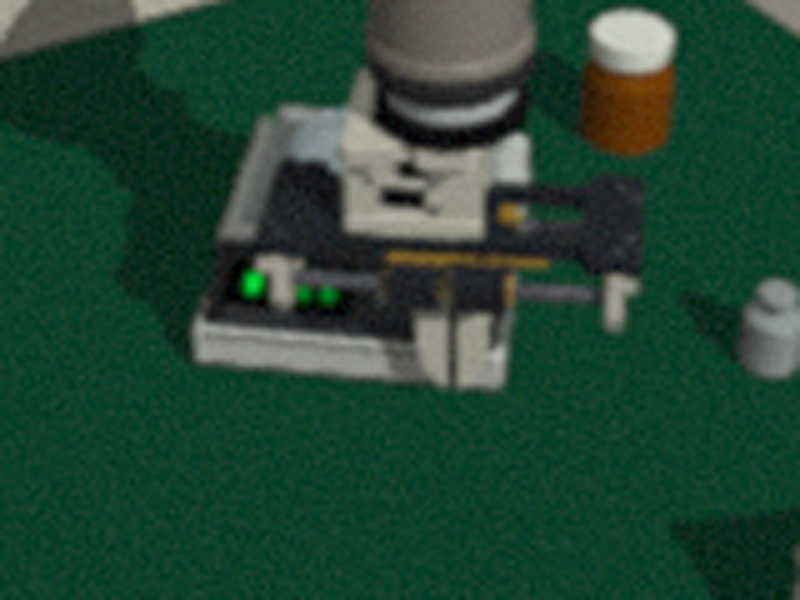

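View pics/t8.png

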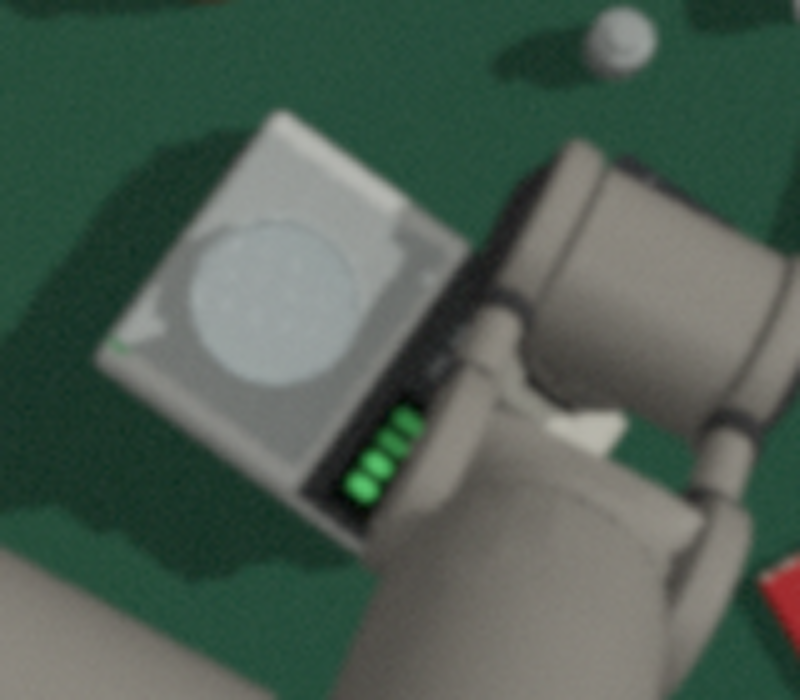

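>>> send_rows:
  commands:
    - [[0,0.004,0,-0.5,0],[0,0.005,0,-0.8,0],[0,0.005,0,-0.8,0],[0,0.005,0,-0.8,0],[0,0.005,0,-0.8,0],[0,0.005,0,-0.8,0],[0,0.005,0,-0.8,0],[0,0.005,0,-0.8,0],[0,0.005,0,-0.8,0],[0,0.004,0,-0.8,0]]

```text
time: 9.63
tool_pos: [569.9, -204.7, -9.9]
tcp_rot: [-0.598, 1.521, -1.11]
contact_force: [-2.3, -9.0, 0.1]
grip_width: 0.4
```

Run:
```python
from h import *
s=optics.capture("side");crop(s,240,150,400,270,5,"s9.png")
t=optics.capture("top");crop(t,250,130,410,270,5,"t9.png")
p,R,o=tool();print(p,R.round(3),o["contact_force"])
```

```text
[ 570.13929239 -204.35609429   -9.89207913] [[ 0.022  0.49   0.872]
 [-0.044  0.871 -0.488]
 [-0.999 -0.027  0.041]] [-2.08534436 -5.80746091 -0.42644984]
```

View pics/s9.png

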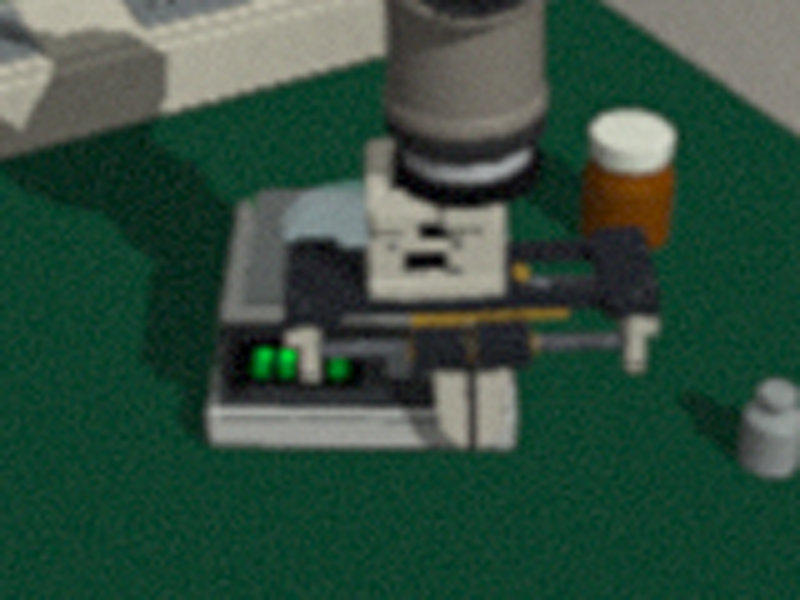

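View pics/t9.png

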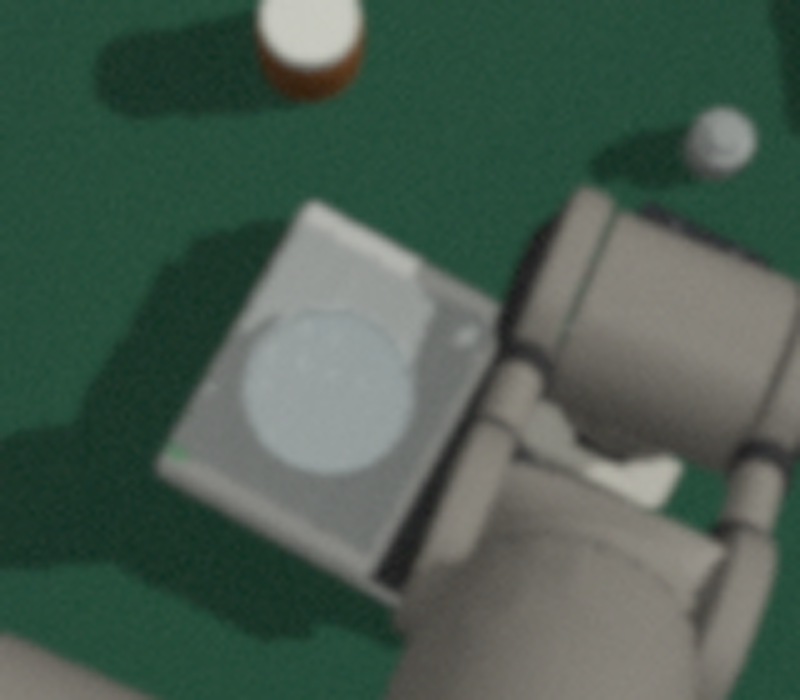

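>>> send_rows:
  commands:
    - [[0,0.006,0,-1,0],[0,0.007,0,-1.5,0],[0,0.007,0,-1.5,0],[0,0.007,0,-1.5,0],[0,0.007,0,-1.5,0],[0,0.007,0,-1.5,0],[0,0.007,0,-1.5,0],[0,0.007,0,-1.5,0],[0,0.006,0,-1.5,0],[0,0.004,0,-1,0]]

```text
time: 10.57
tool_pos: [598.5, -167.2, -9.4]
tcp_rot: [-0.958, 1.489, -1.217]
contact_force: [-0.5, -7.9, -1.4]
grip_width: 0.2
```

Run:
```python
from h import *
s=optics.capture("side");crop(s,240,150,400,270,5,"s10.png")
t=optics.capture("top");crop(t,250,130,410,270,5,"t10.png")
p,R,o=tool();print(p,R.round(3),o["contact_force"])
```

```text
[ 598.72429512 -166.83500657   -9.41022014] [[ 0.029  0.257  0.966]
 [-0.076  0.964 -0.254]
 [-0.997 -0.066  0.047]] [-0.38031524 -6.89223344 -0.56968015]
```

View pics/s10.png

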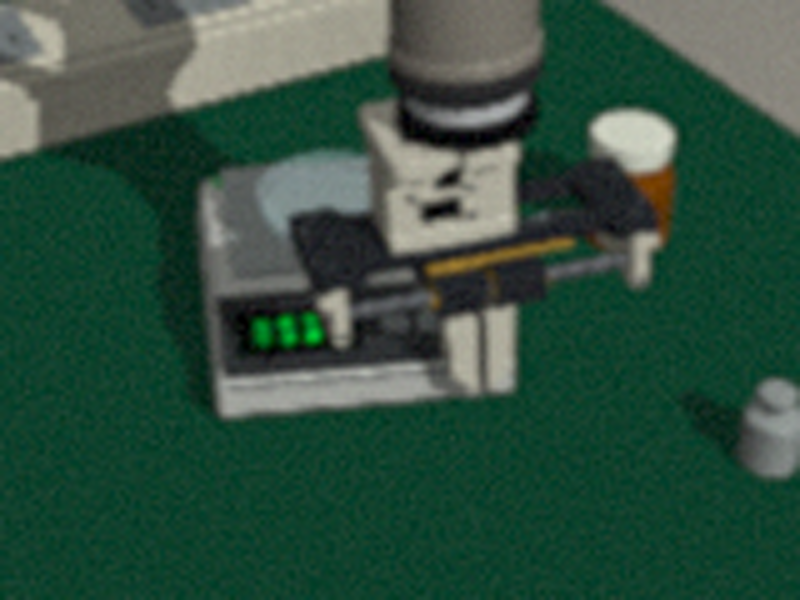

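View pics/t10.png

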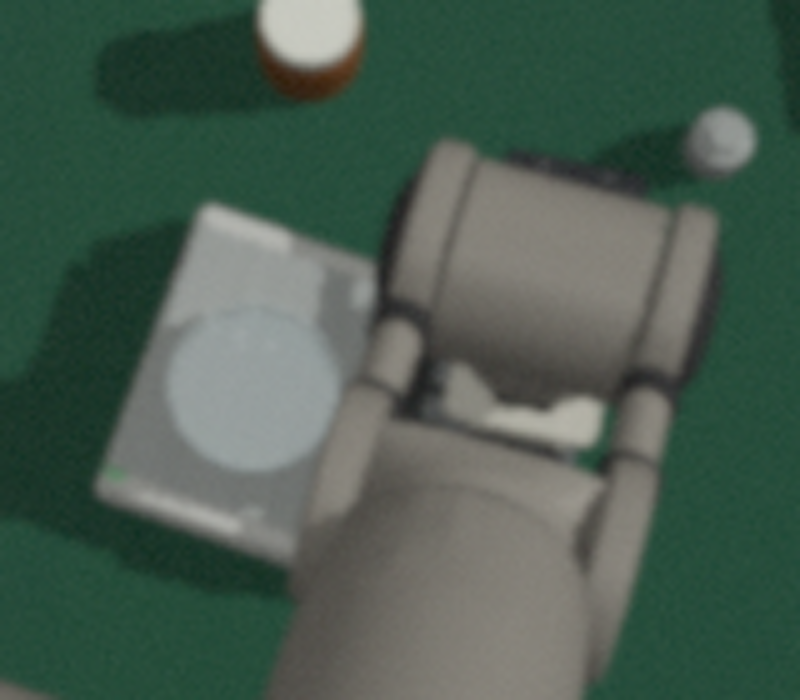

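>>> send_rows:
  commands:
    - [[0,0.006,0,0,0],[0,0.009,0,-1,0],[0,0.01,0,-2,0],[0,0.01,0,-2,0],[0,0.01,0,-2,0],[0,0.009,0,-2,0],[0,0.005,0,-1,0]]

```text
time: 11.25
tool_pos: [617.6, -126.9, -8.9]
tcp_rot: [-1.087, 1.46, -1.168]
contact_force: [0.0, -8.5, -0.3]
grip_width: 0.3
```

Run:
```python
from h import *
s=optics.capture("side");crop(s,240,130,400,250,5,"s11.png")
t=optics.capture("top");crop(t,230,130,390,270,5,"t11.png")
p,R,o=tool();print(p,R.round(3),o["contact_force"])
```

```text
[ 617.68675671 -126.49598279   -9.00400173] [[ 0.044  0.083  0.996]
 [-0.101  0.992 -0.079]
 [-0.994 -0.097  0.052]] [ 1.75816889 -5.05590229  0.41931263]
```

View pics/s11.png

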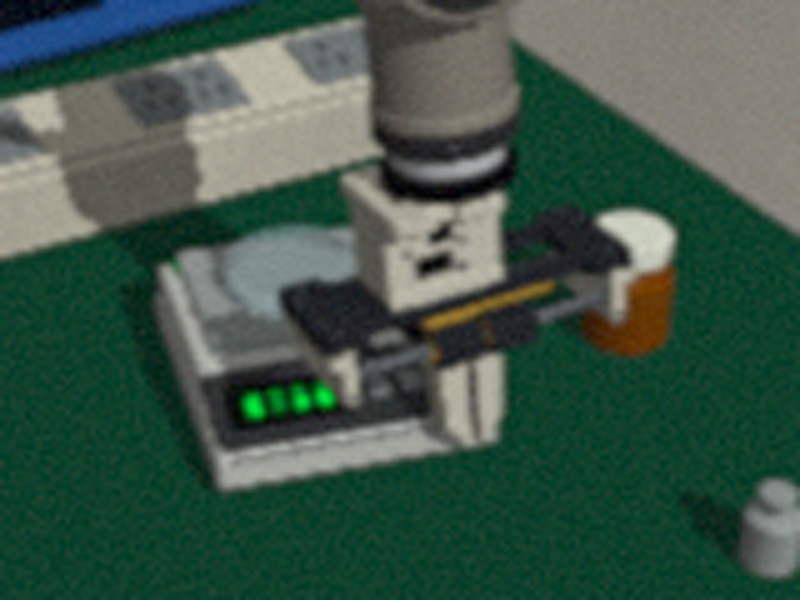

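View pics/t11.png

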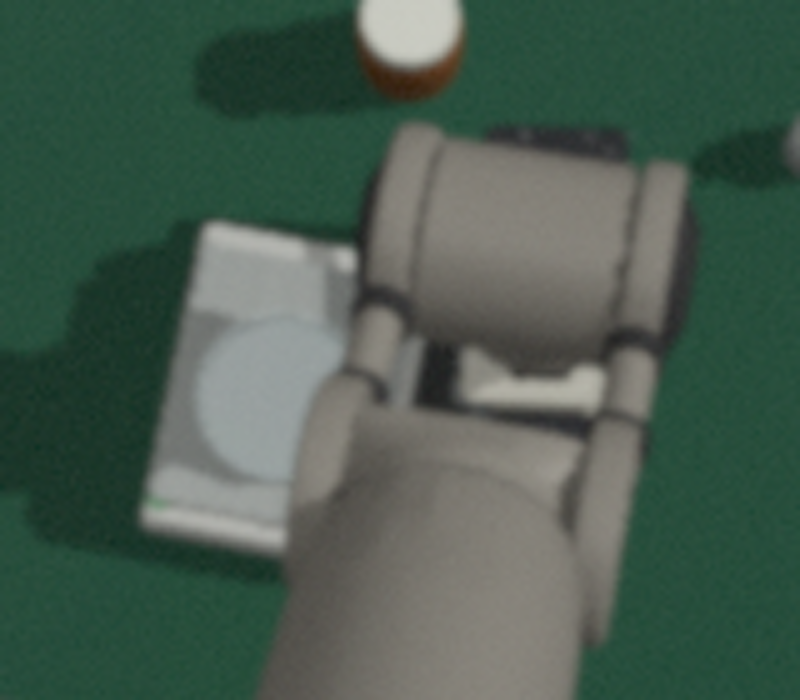

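Run:
```python
from h import *
t=optics.capture("top")
print(ray(t,[[270.6,175.6],[258.4,234.4]],53))
```

```text
[[675.30436073  66.76899785  53.        ]
 [517.67514468 101.55599686  53.        ]]
```

>>> send_rows:
  commands:
    - [[0,0.006,0,0,0],[0,0.009,0,0,0],[0,0.011,0,-1,0],[0,0.011,0,-1.5,0],[0,0.011,0,-1.5,0],[0,0.011,0,-1.5,0],[0,0.009,0,-1.5,0],[0,0.005,0,-1,0]]

```text
time: 12.07
tool_pos: [634.3, -74.1, -8.4]
tcp_rot: [-1.132, 1.422, -1.072]
contact_force: [-0.2, -8.4, -0.6]
grip_width: 0.2
```

Run:
```python
from h import *
s=optics.capture("side");crop(s,240,130,400,250,5,"s12.png")
t=optics.capture("top");crop(t,210,130,370,270,5,"t12.png")
p,R,o=tool();print(p,R.round(3),o["contact_force"])
```

```text
[634.36565915 -73.56217532  -8.4920868 ] [[ 0.071 -0.054  0.996]
 [-0.13   0.99   0.063]
 [-0.989 -0.134  0.063]] [ 1.80157808 -4.17137708  1.17199569]
```

View pics/s12.png

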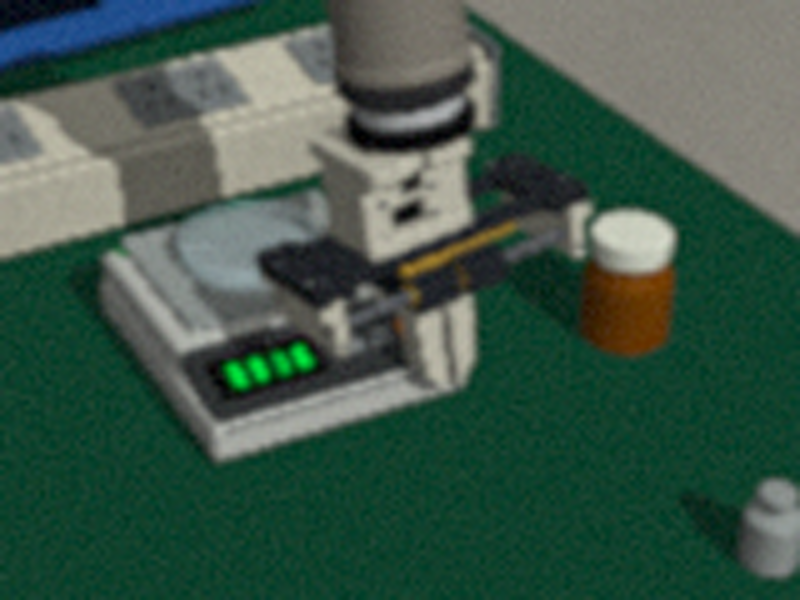

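View pics/t12.png

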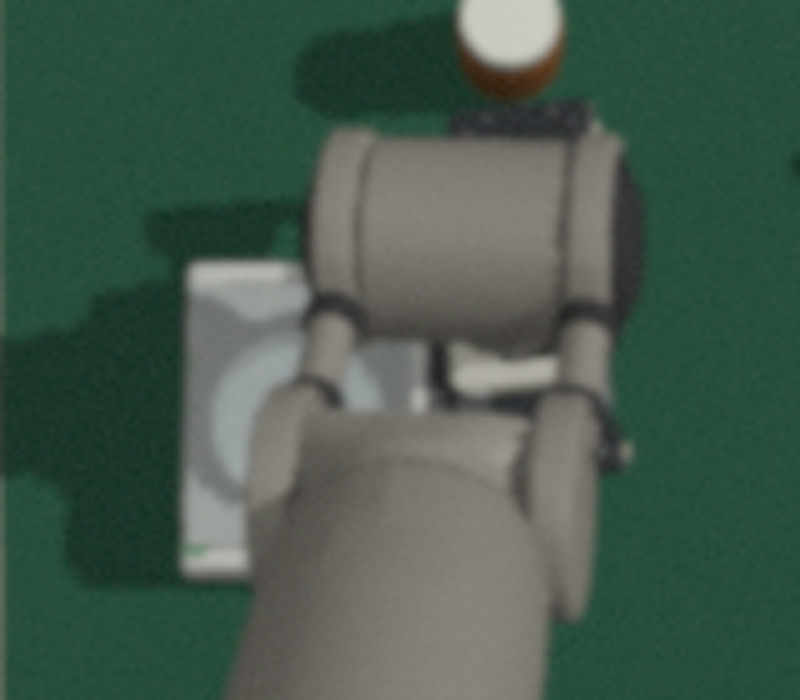

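>>> send_rows:
  commands:
    - [[0,-0.01,0,0,0],[0,-0.01,0,0,0]]

```text
time: 12.33
tool_pos: [635.7, -92.6, -5.9]
tcp_rot: [-1.128, 1.423, -1.067]
contact_force: [0.4, 0.8, -0.2]
grip_width: 0.3
```

Run:
```python
from h import *
t=optics.capture("top")
print(ray(t,[[210+186/5,130+264/5],[210+180/5,130+577/5]],53))
s=optics.capture("side");print(ray(s,[[240+220/5,130+460/5],[240+467/5,130+390/5]],8))
p,R,o=tool();print(p,o["contact_force"],o["time"])
```

```text
[[657.26210156 129.80931428  53.        ]
 [489.4945685  134.59507154  53.        ]]
[[491.38895521 -54.49806419   8.        ]
 [655.65736708 -65.3594211    8.        ]]
[635.76679792 -93.97192237  -5.7080394 ] [-0.32229394  0.07790147  0.01555162] 12.4333
```

>>> send_rows:
  commands:
    - [[-0.002,0,-0.015,0,0],[-0.002,0,-0.025,0,0],[-0.002,0,-0.025,0,0],[-0.001,0,-0.025,0,0],[0,0,-0.02,1,0],[0,0,0,2,0]]

```text
time: 12.93
tool_pos: [520.4, -100.8, -7.2]
tcp_rot: [-1.072, 1.425, -1.071]
contact_force: [0.3, -0.6, 0.3]
grip_width: 0.5
```

Run:
```python
from h import *
s=optics.capture("side");crop(s,240,130,400,250,5,"s13.png")
t=optics.capture("top");crop(t,210,130,370,270,5,"t13.png")
p,R,o=tool();print(p,p-27*R[:,0],R.round(3),o["contact_force"]);print(proj(s,[p-27*R[:,0]]))
```

```text
[ 524.306053   -101.27944285   -6.30767553] [522.2973862  -97.81014734  20.39305941] [[ 0.074  0.004  0.997]
 [-0.128  0.992  0.006]
 [-0.989 -0.129  0.074]] [1.33536747 0.17280925 1.09049194]
[[300.02382974 223.36409568]]
```

View pics/s13.png

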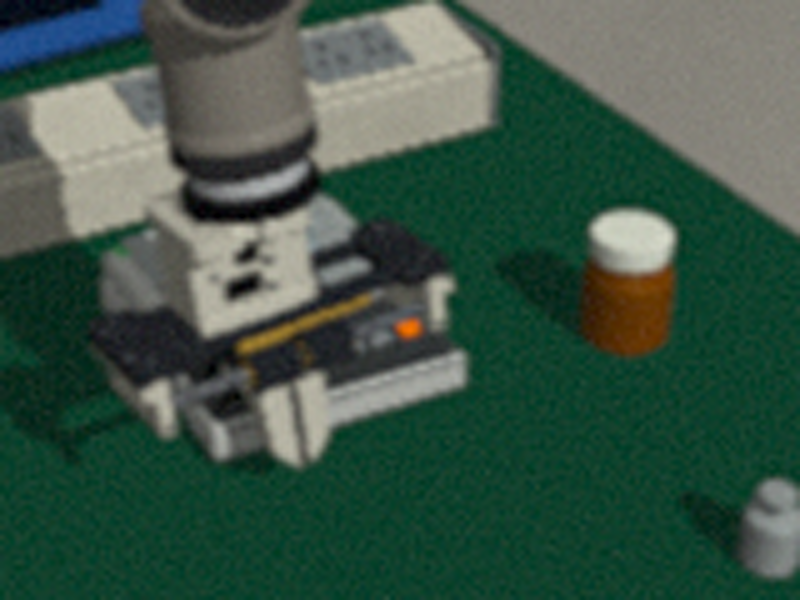

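View pics/t13.png

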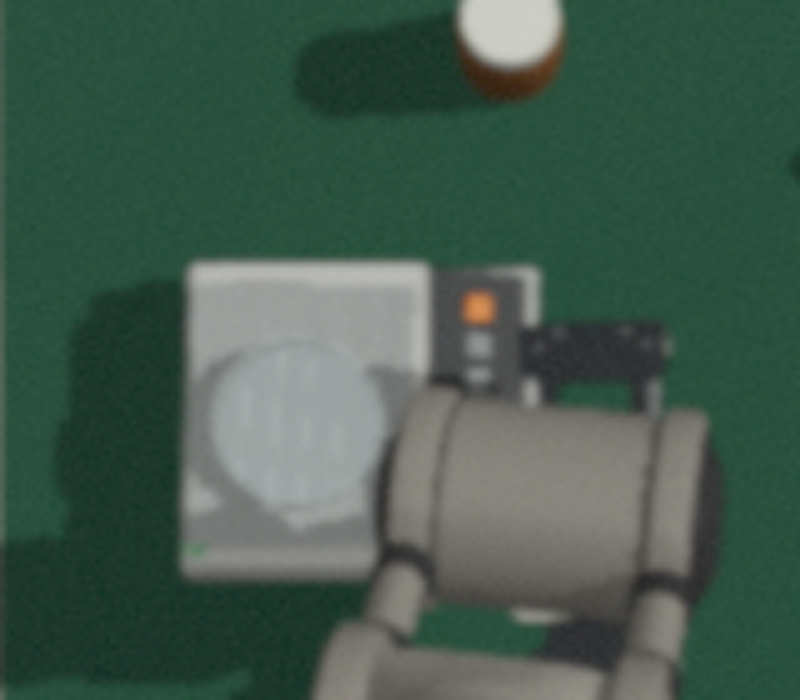

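>>> send_rows:
  commands:
    - [[-0.001,0.012,-0.004,0,0],[0,0.012,-0.004,0,0],[0,0.006,0,0,0],[0,0.006,0,0,0],[0,0.009,0,0,0],[0,0.011,0,1,0],[0,0.011,0,1.5,0],[0,0.011,0,1.5,0],[0,0.009,0,1.5,0],[0,0.005,0,1,0]]

```text
time: 13.87
tool_pos: [525.2, -26.7, -9.2]
tcp_rot: [-0.994, 1.396, -1.102]
contact_force: [-4.5, -10.9, 4.0]
grip_width: 0.6
```

Run:
```python
from h import *
s=optics.capture("side");crop(s,240,110,400,230,5,"s14.png")
t=optics.capture("top");crop(t,200,130,360,270,5,"t14.png")
p,R,o=tool();print(p,p-27*R[:,0],R.round(3),o["contact_force"]);print(proj(s,[p-27*R[:,0]]))
```

```text
[525.35086822 -26.22145359  -9.34007032] [523.21704216 -22.05364145  17.25083279] [[ 0.079  0.112  0.991]
 [-0.154  0.983 -0.099]
 [-0.985 -0.145  0.095]] [-3.94076278 -7.41374018  6.20749444]
[[288.74617197 210.72217379]]
```

View pics/s14.png

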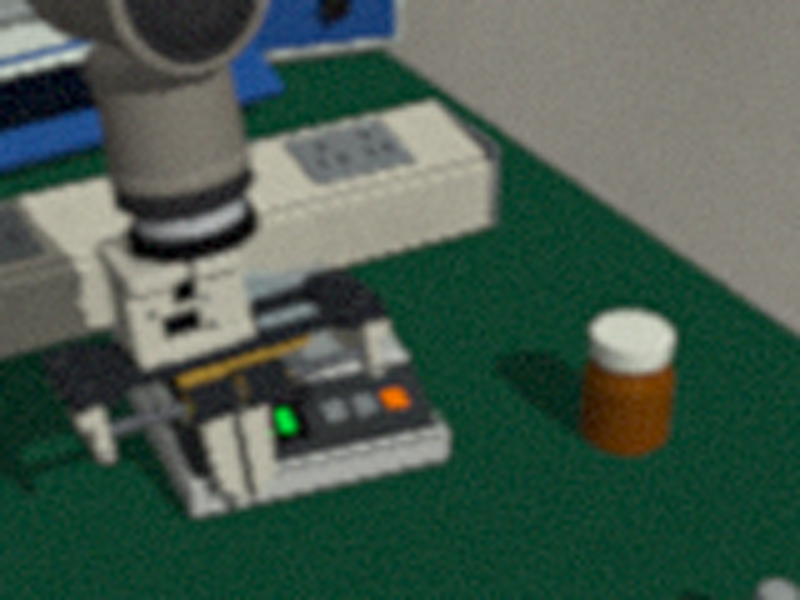

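View pics/t14.png

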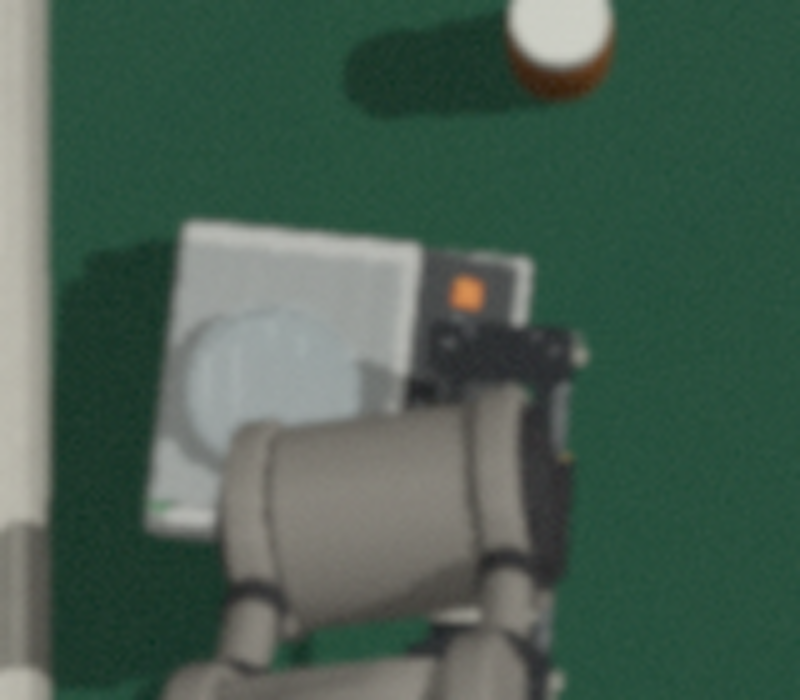

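Run:
```python
from h import *
t=optics.capture("top")
P=ray(t,[[200+182/5,130+221/5],[200+147/5,130+534/5]],53)[:,:2];print(P)
p,v,_=ledge(t);print(p,v)
```

```text
[[681.52044625 158.57168504]
 [513.43498675 178.18311413]]
[554.3659  241.76492] [-0.9999888  -0.00473325]
```

>>> send_rows:
  commands:
    - [[0,0.007,0,0.5,0],[0,0.009,0,1,0],[0,0.006,0,1,0],[0,-0.004,0,0,0],[0,-0.012,0,0,0],[0,-0.015,0,0,0]]

```text
time: 14.52
tool_pos: [524.7, -43.2, -3.9]
tcp_rot: [-1.002, 1.387, -1.145]
contact_force: [-0.4, 0.0, -1.0]
grip_width: 0.6
```

Run:
```python
from h import *
s=optics.capture("side");crop(s,240,110,400,230,5,"s15.png")
t=optics.capture("top");crop(t,200,130,360,270,5,"t15.png")
p,R,o=tool();print(p,p-27*R[:,0],R.round(3),o["contact_force"])
```

```text
[524.57758378 -44.81312158  -3.62849982] [522.53858513 -40.29313873  22.9122658 ] [[ 0.076  0.152  0.985]
 [-0.167  0.976 -0.138]
 [-0.983 -0.155  0.099]] [ 0.4376227   0.23534423 -0.28252231]
```

View pics/s15.png

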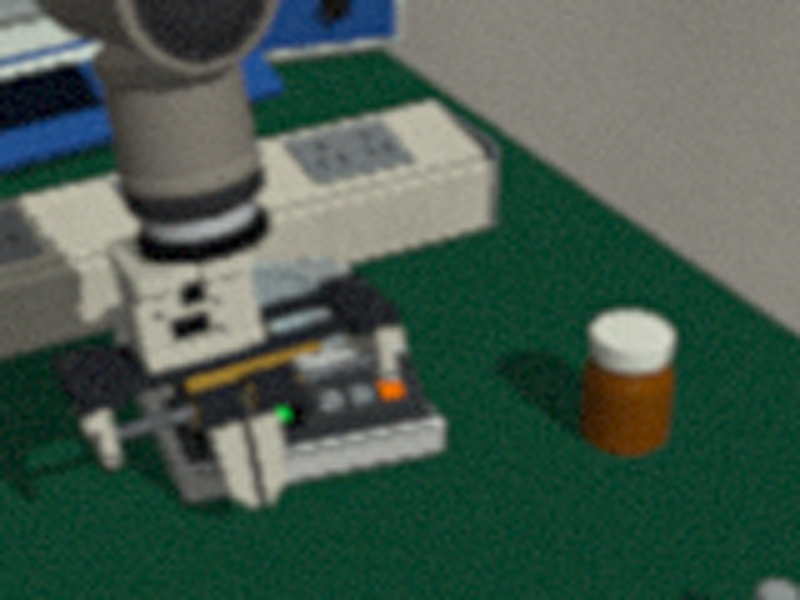

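View pics/t15.png

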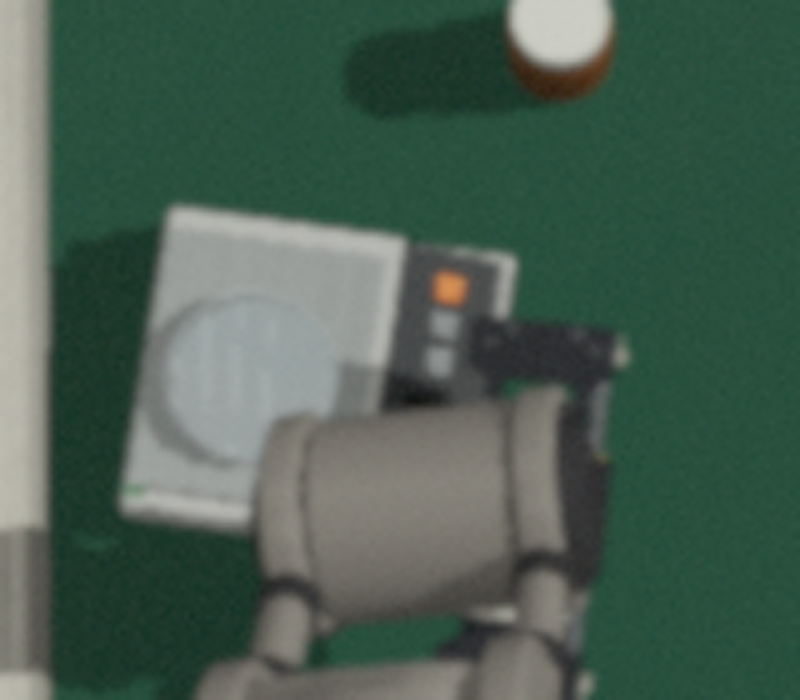

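Run:
```python
from h import *
t=optics.capture("top")
P=ray(t,[[200+167/5,130+206/5],[200+118/5,130+519/5]],53)[:,:2];print(P,ray(t,[[200+518/5,130+255/5]],32))
```

```text
[[689.95263612 166.57190387]
 [521.80759617 193.45033717]] [[662.21635712 -21.39028644  32.        ]]
```

>>> send_rows:
  commands:
    - [[0.002,0,0.015,0,0],[0.003,0,0.025,0,0],[0.003,0,0.025,0,0],[0.003,0,0.025,0,0],[0.002,0,0.015,0,0],[0,0,0.004,0,0]]

```text
time: 15.17
tool_pos: [635.7, -60.2, -7.7]
tcp_rot: [-1.008, 1.39, -1.154]
contact_force: [-1.4, 0.1, -1.2]
grip_width: 0.2
```

Run:
```python
from h import *
s=optics.capture("side");crop(s,240,110,400,230,5,"s16.png")
p,R,o=tool();print(p,p-27*R[:,0],R.round(3),o["contact_force"])
```

```text
[635.46668355 -60.17902305  -7.63602086] [633.49948253 -55.73990872  18.92380565] [[ 0.073  0.151  0.986]
 [-0.164  0.977 -0.137]
 [-0.984 -0.152  0.096]] [0.68820874 0.26778032 0.51387051]
```

View pics/s16.png

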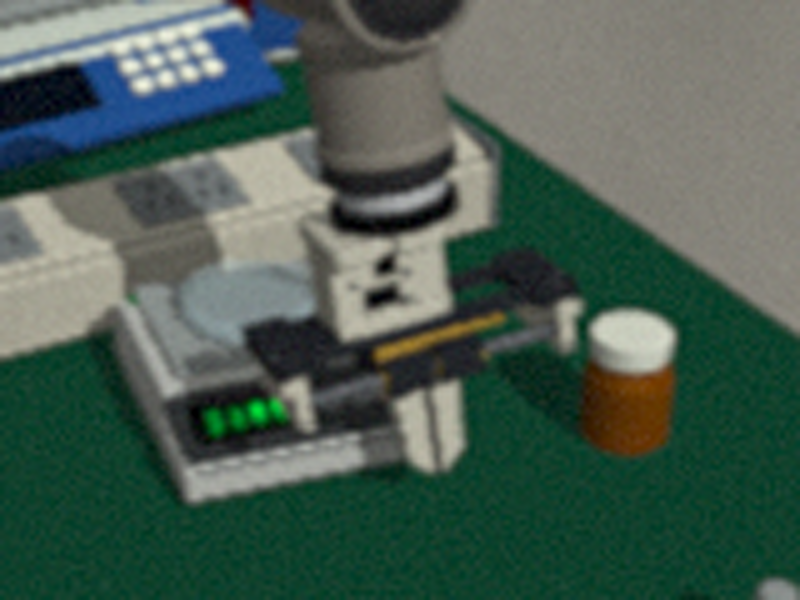

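>>> send_rows:
  commands:
    - [[0,0.012,0,0,0],[0,0.012,0,0,0],[0,0.005,0,0,0],[0,0.006,0,0,0],[0,0.009,0,-0.5,0],[0,0.01,0,-1.5,0],[0,0.01,0,-1.5,0],[0,0.009,0,-1.5,0],[0,0.005,0,-1,0]]

```text
time: 15.97
tool_pos: [648.2, 8.6, -12.1]
tcp_rot: [-1.114, 1.363, -1.145]
contact_force: [2.4, -9.3, -0.7]
grip_width: 0.5
```

Run:
```python
from h import *
s=optics.capture("side");crop(s,240,110,400,230,5,"s17.png")
t=optics.capture("top");crop(t,200,130,360,270,5,"t17.png")
p,R,o=tool();print(p,p-27*R[:,0],R.round(3),o["contact_force"])
```

```text
[648.24262583   9.35048101 -12.25224884] [645.92862224  14.40200653  14.16985322] [[ 0.086  0.039  0.996]
 [-0.187  0.982 -0.022]
 [-0.979 -0.184  0.091]] [ 1.29477548 -4.13716921  1.42540044]
```

View pics/s17.png

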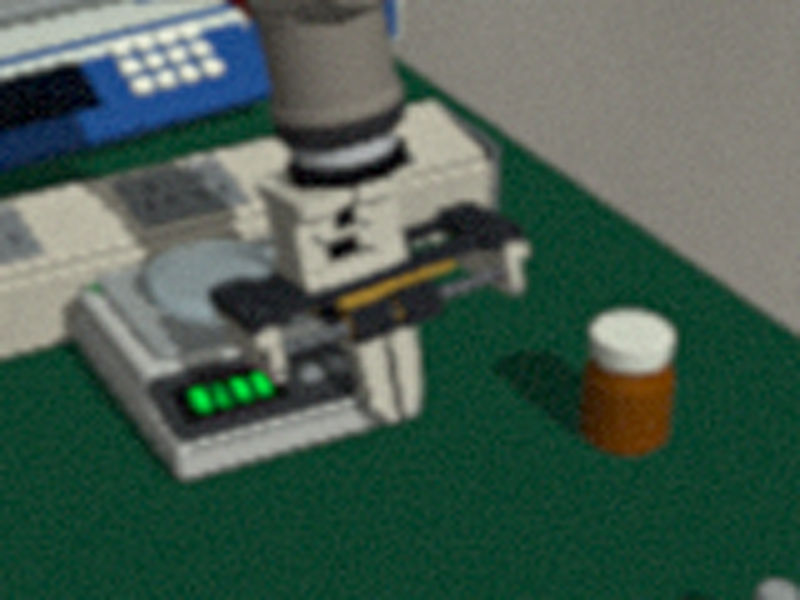

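View pics/t17.png

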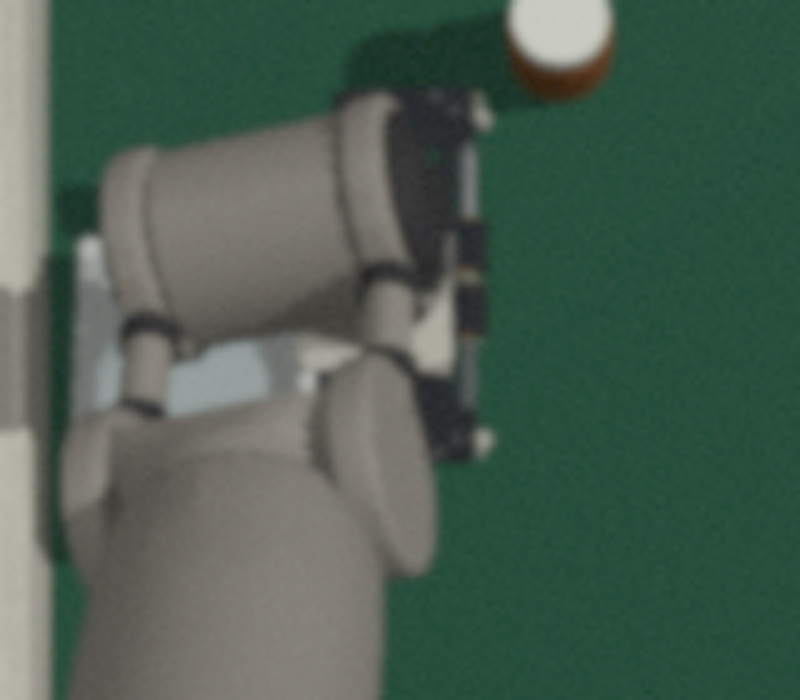

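>>> send_rows:
  commands:
    - [[0,-0.008,0,0,0],[-0.003,-0.02,0,0,0],[-0.005,-0.03,0,0,0],[-0.01,-0.035,0,0,0],[0,-0.035,0,0,0],[0,-0.03,0,0,0],[0,0,0,0,0]]

```text
time: 16.65
tool_pos: [635.5, -139.9, 35.4]
tcp_rot: [-1.137, 1.367, -1.155]
contact_force: [1.3, -0.7, 0.7]
grip_width: 0.4
```

Run:
```python
from h import *
s=optics.capture("side");crop(s,230,110,390,230,5,"s18.png")
t=optics.capture("top");crop(t,190,130,350,270,5,"t18.png")
p,R,o=tool();print(p,p-27*R[:,0],R.round(3),o["contact_force"])
```

```text
[ 634.90573298 -135.69158739   33.91146641] [ 632.75362302 -130.7604486    60.36996775] [[ 0.08   0.024  0.997]
 [-0.183  0.983 -0.009]
 [-0.98  -0.181  0.083]] [ 0.41433424 -0.16772514 -0.55401921]
```

View pics/s18.png

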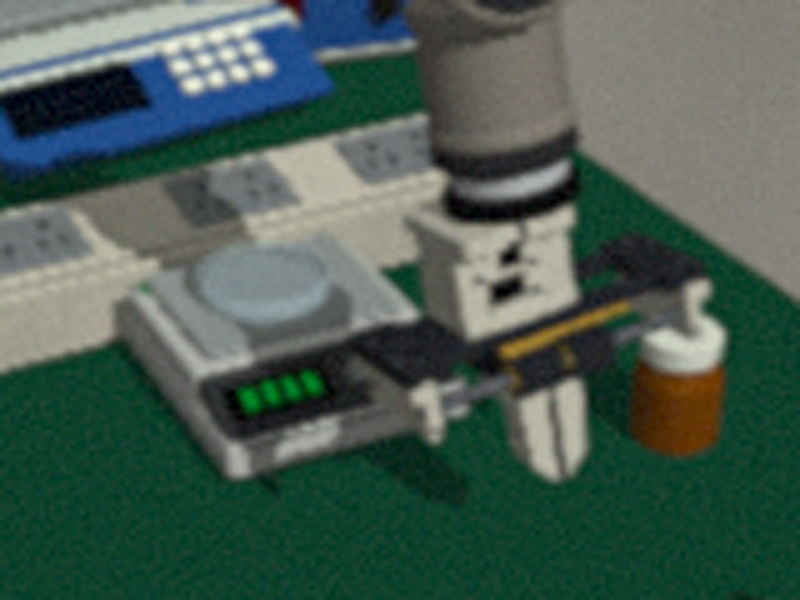

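View pics/t18.png

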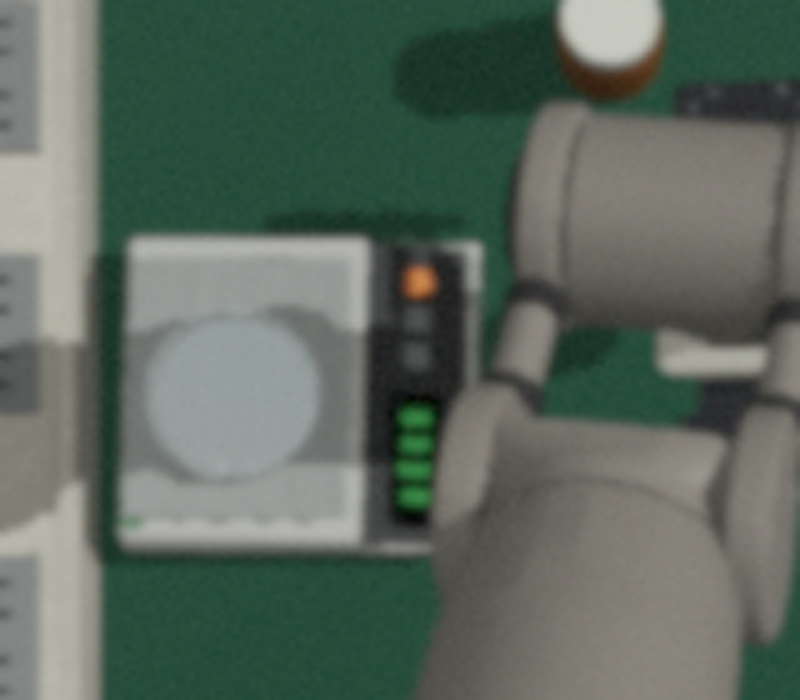

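```bash
cat >> h.py <<'E'
def edgerows(c,rows,lo,hi,kind):
    g=cv2.GaussianBlur(c["color"],(0,0),0.6)[...,2].astype(float);out=[]
    for r in rows:
        d=np.diff(g[r,lo:hi]); i=np.argmax(d) if kind>0 else np.argmin(d)
        if abs(d[i])<8: continue
        a=d[max(i-2,0):i+3]*kind; a=np.clip(a,0,None); xs=np.arange(max(i-2,0),max(i-2,0)+len(a))
        out.append((lo+0.5+(a*xs).sum()/a.sum(),r))
    return np.array(out)
def fitxy(P):
    f=cv2.fitLine(P[:,:2].astype(np.float32),cv2.DIST_HUBER,0,.01,.01).ravel(); s=f[1]/f[0]; n=np.array([-f[1],f[0]])
    return s,lambda x:f[3]+s*(x-f[2]),((P[:,:2]-f[2:])@n).std()
def gap(c,rows,bl,bh,frows=None,fl=0,fh=0):
    L=edgerows(c,list(range(140,330,2)),203,215,-1); sL,yL,rL=fitxy(ray(c,L,0))
    B=edgerows(c,rows,bl,bh,1); P=ray(c,B,53); sB,yB,rB=fitxy(P)
    x0,x1=P[:,0].min(),P[:,0].max(); xm=(x0+x1)/2
    print("ledge slope deg",np.degrees(np.arctan(sL)),"rms",rL,"back",np.degrees(np.arctan(sB)),"rms",rB,len(B))
    print("angle err (cw +: BL nearer) deg",np.degrees(np.arctan(sL)-np.arctan(sB)),"gap mid",yL(xm)-yB(xm),"gap at x",x0,yL(x0)-yB(x0),x1,yL(x1)-yB(x1))
    if frows is not None:
        F=edgerows(c,frows,fl,fh,-1);Q=ray(c,F,32);sF,yF,rF=fitxy(Q);print("front deg",np.degrees(np.arctan(sF)),rF,"depth",yB(xm)-yF(xm),"gap via front",yL(xm)-yF(xm)-190, len(F))
E
python3 - <<'E'
from h import *
t=optics.capture("top")
gap(t,range(182,237),211,219,range(182,202),280,292)
E
```

```text
ledge slope deg 0.24067216 rms 3.002358092967884 back -1.9097509 rms 0.3148491250409424 55
angle err (cw +: BL nearer) deg 2.150423 gap mid 23.55106870204483 gap at x 516.7519052132033 20.829937844987768 661.7074945723191 26.272199559101864
front deg -4.684543 0.3882447273644969 depth 187.5726173722622 gap via front 21.123686074307017 20
```

>>> send_rows:
  commands:
    - [[0,0,-0.02,0,0],[0,0,-0.035,0,0],[0,0,-0.035,0,0],[0,0,-0.035,0,0],[0,0,-0.035,0,0],[0,0,-0.025,0,0],[0,0,0,0,0]]

```text
time: 17.38
tool_pos: [439.8, -119.6, 13.1]
tcp_rot: [-1.166, 1.379, -1.165]
contact_force: [0.1, 0.4, -0.1]
grip_width: 0.3
```

Run:
```python
from h import *
t=optics.capture("top");crop(t,190,130,350,270,5,"t19.png");crop(optics.capture("side"),230,110,390,230,5,"s19.png")
p,R,o=tool();print(p,p-27*R[:,0],R.round(3),o["contact_force"])
L=edgerows(t,list(range(140,330,2)),203,215,-1);print(L[:,0].round(1).tolist());p,v,P=ledge(t);print(p,v)
gap(t,range(182,237),211,219,range(182,236),280,292)
```

```text
[ 445.52327284 -121.00279754   14.37825234] [ 443.31112614 -116.22124436   40.85924847] [[ 0.082  0.007  0.997]
 [-0.177  0.984  0.008]
 [-0.981 -0.177  0.082]] [-0.44403407 -0.51569506  0.37732782]
[209.2, 209.2, 209.2, 209.2, 209.2, 209.2, 209.2, 209.2, 209.2, 209.2, 209.2, 209.2, 209.2, 209.2, 209.2, 209.2, 209.2, 209.2, 209.2, 209.2, 208.7, 208.3, 207.7, 206.7, 206.7, 206.7, 206.7, 206.7, 206.7, 206.7, 206.7, 206.7, 206.7, 206.7, 206.7, 206.6, 206.4, 206.7, 206.7, 206.7, 206.7, 206.7, 206.7, 206.7, 206.7, 206.7, 206.7, 206.7, 206.7, 206.8, 208.6, 209.4, 209.7, 209.7, 209.7, 209.7, 209.7, 209.6, 209.6, 209.6, 209.6, 209.6, 209.6, 209.6, 209.5, 208.7, 209.4, 209.4, 209.4, 209.4, 209.4, 209.4, 209.5, 209.5, 209.6, 209.5, 209.5, 209.5, 209.6, 209.7, 209.8, 210.0, 209.8, 209.8, 209.8, 209.8, 209.8, 210.0, 210.0, 209.8, 210.0, 210.1, 209.8, 210.1, 209.8]
[545.1172  242.65144] [-0.9999887  -0.00476251]
ledge slope deg 0.34299853 rms 3.3061513057587333 back -1.8621278 rms 0.3140179798685724 55
angle err (cw +: BL nearer) deg 2.2051265 gap mid 23.970775336485588 gap at x 516.7487956631289 21.180428854698704 661.7084984383973 26.761121818272443
front deg -1.9373907 0.25258059134532135 depth 190.55288628954142 gap via front 24.523661626027007 54
```

View pics/t19.png

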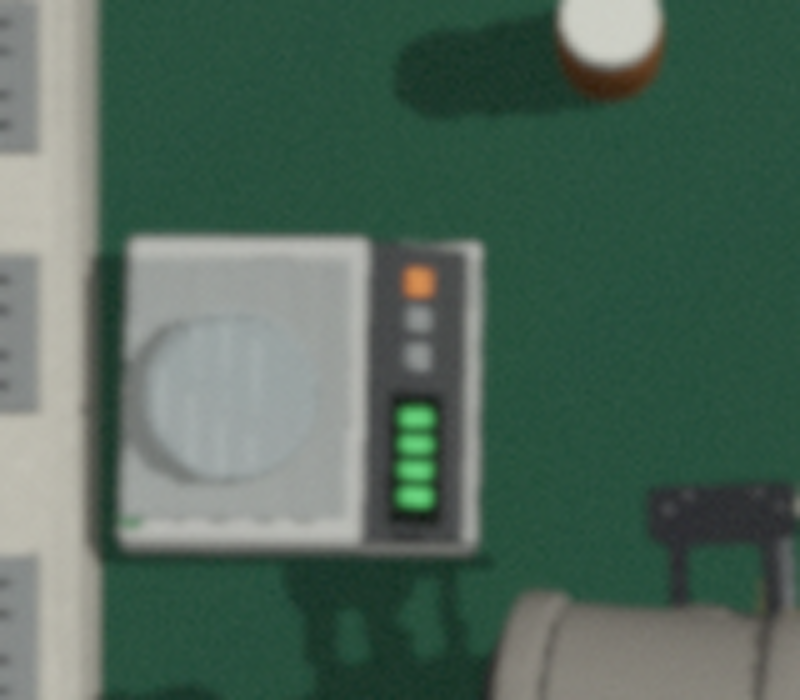

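View pics/s19.png

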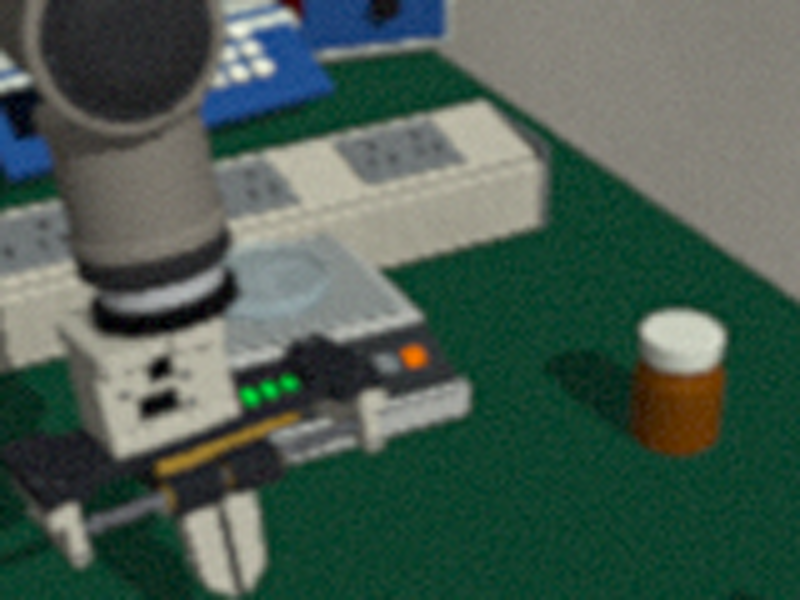

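```bash
cat >> h.py <<'E'
def gap2(c,rows,bl,bh,fl,fh,frows=None):
    yL=lambda x:241.69+0.00482*(x-563.24)
    B=ray(c,edgerows(c,rows,bl,bh,1),53);F=ray(c,edgerows(c,frows or rows,fl,fh,-1),32)
    sB,yB,rB=fitxy(B);sF,yF,rF=fitxy(F);xm=B[:,0].mean()
    print("cw err deg back %.2f front %.2f | depth %.1f | gap mid back %.1f, via front %.1f | ends(+-85) lo-x(BL) %.1f hi-x(BR) %.1f rms %.2f %.2f xm %.0f yF %.1f"%(0.276-np.degrees(sB),0.276-np.degrees(sF),yB(xm)-yF(xm),yL(xm)-yB(xm),yL(xm)-yF(xm)-190,yL(xm-85)-yB(xm-85),yL(xm+85)-yB(xm+85),rB,rF,xm,yF(xm)))
E
python3 - <<'E'
from h import *
t=optics.capture("top")
gap2(t,range(182,237),211,219,280,292)
print(ray(t,[[190+470/5,130+547/5],[190+480/5,130+243/5]],32))
p,R,o=tool();print(p-27*R[:,0])
E
```

```text
cw err deg back 2.14 front 2.25 | depth 190.6 | gap mid back 22.9, via front 23.5 | ends(+-85) lo-x(BL) 19.8 hi-x(BR) 26.1 rms 0.32 0.25 xm 589 yF 28.3
[[503.95428437  35.27537847  32.        ]
 [670.14208702  26.56344738  32.        ]]
[ 445.05530339 -116.89696084   41.24328488]
```

>>> send_rows:
  commands:
    - [[-0.005,0.02,0,0,0],[-0.005,0.03,0,0,0],[0,0.03,0,0,0],[0,0.03,0,0,0],[0,0.025,0,0,0],[0,0.015,0,0,0],[0,0,0,0,0]]

```text
time: 18.12
tool_pos: [464.2, 36.9, -0.7]
tcp_rot: [-1.044, 1.363, -1.043]
contact_force: [-0.8, -0.5, 0.1]
grip_width: 0.4
```

Run:
```python
from h import *
t=optics.capture("top");crop(t,190,130,350,270,5,"t20.png");crop(optics.capture("side"),210,110,370,230,5,"s20.png")
p,R,o=tool();print(p,p-27*R[:,0],R.round(3),o["contact_force"])
```

```text
[ 4.63939741e+02  3.47857253e+01 -3.84847266e-01] [461.14657656  39.61725651  26.03208928] [[ 0.103  0.009  0.995]
 [-0.179  0.984  0.01 ]
 [-0.978 -0.179  0.103]] [0.9258276  0.78220215 0.76103383]
```

View pics/s20.png

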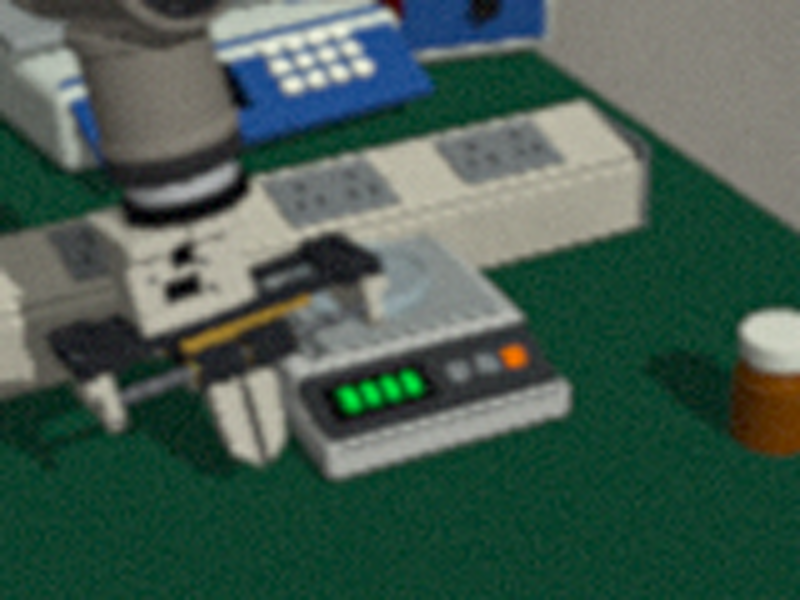

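View pics/t20.png

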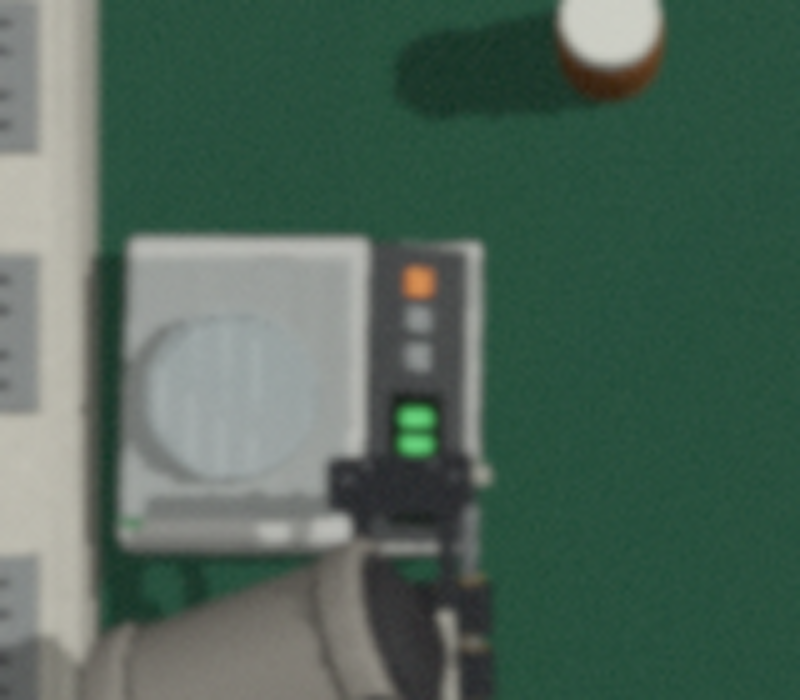

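>>> send_rows:
  commands:
    - [[0.006,0,0,0,0],[0.005,0,0.004,0,0],[0.001,0,0.008,0,0],[0,0,0.005,0,0],[0,0,0.003,0,0]]

```text
time: 18.63
tool_pos: [488.6, 29.6, -10.9]
tcp_rot: [-1.043, 1.362, -1.046]
contact_force: [0.2, 1.3, 0.9]
grip_width: 0.4
```

>>> send_rows:
  commands:
    - [[0,0,0.003,0,0],[0,0,0.003,0,0]]

```text
time: 18.8
tool_pos: [496.0, 28.6, -10.1]
tcp_rot: [-1.041, 1.361, -1.046]
contact_force: [-0.1, 0.6, -0.4]
grip_width: 0.5
```

Run:
```python
from h import *
t=optics.capture("top");crop(t,190,130,350,270,5,"t21.png");crop(optics.capture("side"),210,110,370,230,5,"s21.png")
p,R,o=tool();print(p,p-27*R[:,0],R.round(3),o["contact_force"])
gap2(t,range(182,237),211,219,280,292,range(182,215))
```

```text
[496.25003834  28.76142759  -9.93496727] [493.41624818  33.61413859  16.47375912] [[ 0.105  0.015  0.994]
 [-0.18   0.984  0.005]
 [-0.978 -0.179  0.106]] [-0.49201853  0.17999574 -0.34751378]
cw err deg back 2.11 front 1.25 | depth 191.5 | gap mid back 22.9, via front 24.4 | ends(+-85) lo-x(BL) 19.8 hi-x(BR) 26.0 rms 0.31 4.31 xm 589 yF 27.4
```

View pics/s21.png

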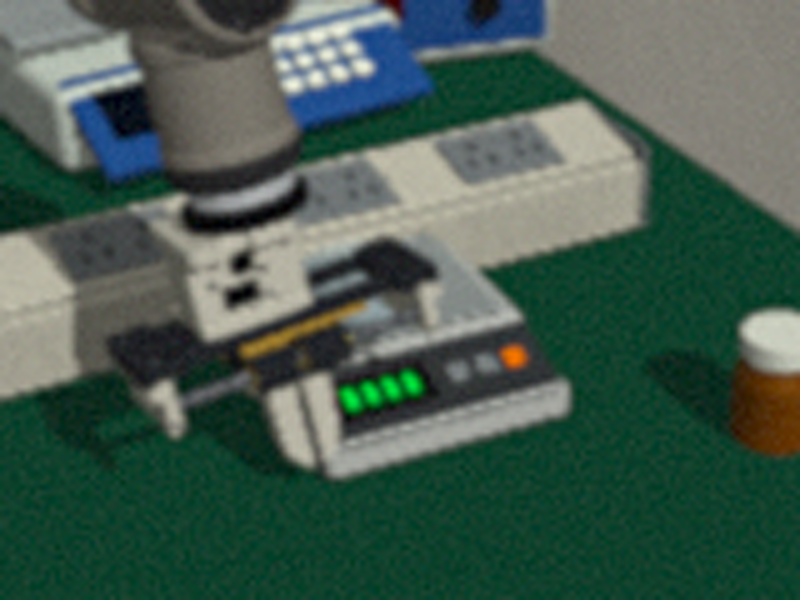

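Run:
```python
from h import *
crop(optics.capture("side"),250,170,310,215,12,"s22.png")
p,R,o=tool();print(o["contact_force"])
```

```text
[-0.09052881 -0.17791471 -0.29514752]
```

View pics/s22.png

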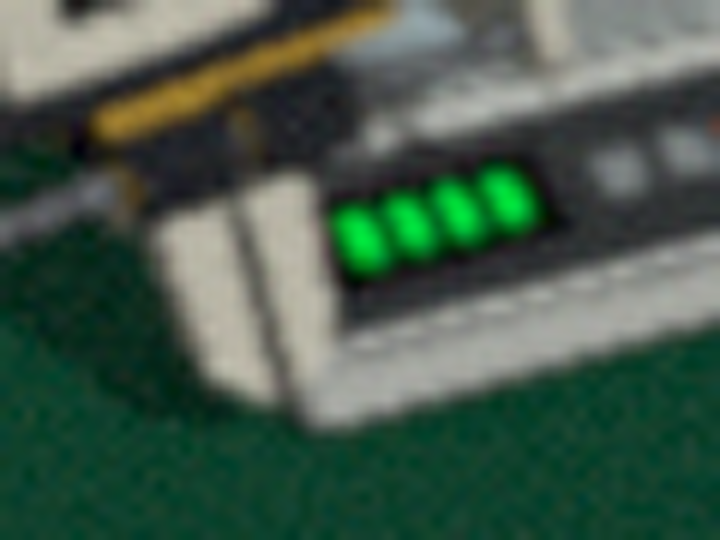

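>>> send_rows:
  commands:
    - [[0,0,0.003,0,0],[0,0,0.003,0,0]]

```text
time: 19.12
tool_pos: [498.9, 28.8, -10.0]
tcp_rot: [-1.064, 1.364, -1.069]
contact_force: [-9.3, 0.1, 3.8]
grip_width: -0.1
```

Run:
```python
from h import *
t=optics.capture("top");crop(t,190,130,350,270,5,"t23.png")
p,R,o=tool();print(p,p-27*R[:,0],o["contact_force"])
gap2(t,range(182,237),211,219,280,292,range(182,210))
crop(optics.capture("side"),250,170,310,215,12,"s23.png")
```

```text
[498.69882102  28.75233088 -10.03926578] [496.04896432  33.62430302  16.38500615] [-6.33298025  0.85782778  4.02752155]
cw err deg back 2.15 front 2.38 | depth 190.5 | gap mid back 22.9, via front 23.4 | ends(+-85) lo-x(BL) 19.7 hi-x(BR) 26.1 rms 0.32 3.43 xm 589 yF 28.4
```

View pics/s23.png

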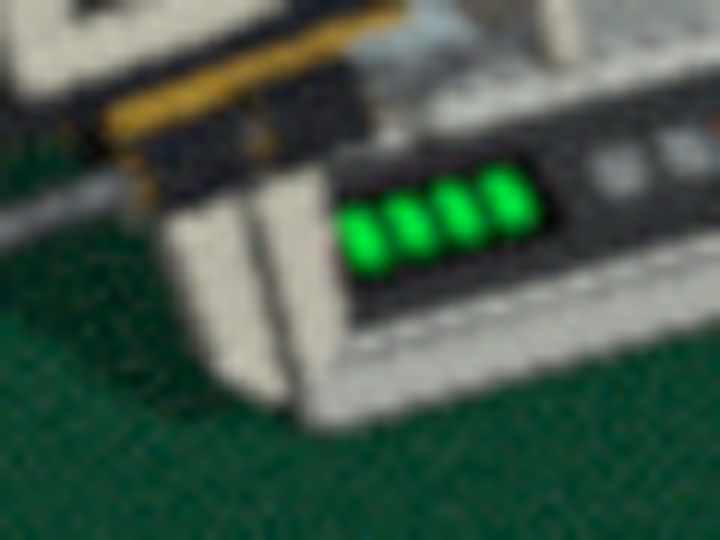

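>>> send_rows:
  commands:
    - [[0,0,0.003,0,0],[0,0,0.004,0,0],[0,0,0.004,0,0]]

```text
time: 19.47
tool_pos: [498.1, 28.6, -10.3]
tcp_rot: [-1.172, 1.371, -1.178]
contact_force: [-14.2, 2.6, 13.7]
grip_width: 0.4
```

Run:
```python
from h import *
t=optics.capture("top");crop(t,190,130,350,270,5,"t24.png")
p,R,o=tool();print(p,p-27*R[:,0],R.round(3),o["contact_force"])
gap2(t,range(182,237),211,219,280,292,range(182,210))
crop(optics.capture("side"),210,110,370,230,5,"s24.png")
```

```text
[498.17255198  28.56109314 -10.26647658] [496.13114584  33.5134025   16.19684318] [[ 0.076  0.012  0.997]
 [-0.183  0.983  0.002]
 [-0.98  -0.183  0.077]] [-14.03427446   1.40786629  12.5579765 ]
cw err deg back 2.13 front 2.45 | depth 190.4 | gap mid back 22.9, via front 23.3 | ends(+-85) lo-x(BL) 19.8 hi-x(BR) 26.1 rms 0.37 3.88 xm 589 yF 28.5
```

View pics/s24.png

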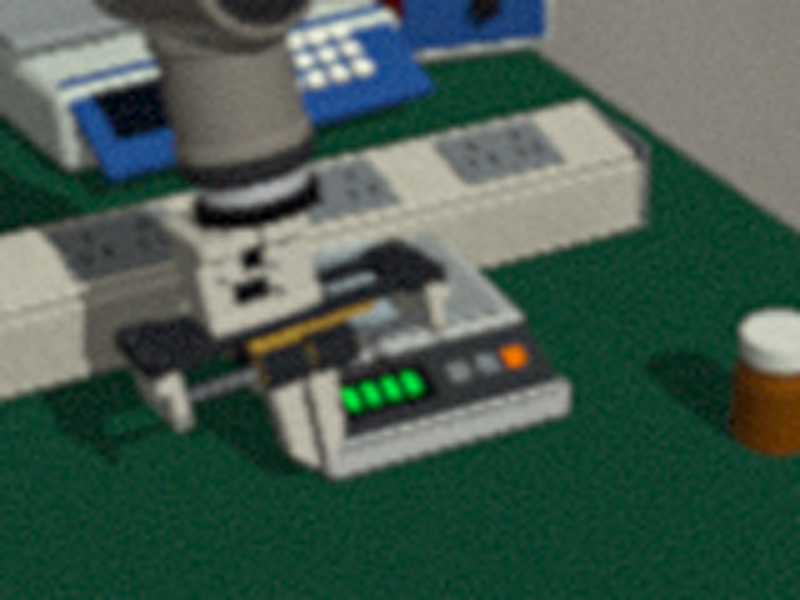

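>>> send_rows:
  commands:
    - [[0,0,-0.004,0,0],[0,0,-0.006,0,0],[0.005,0.001,0,0,0],[0.004,0.003,0,0,0],[0,0,0,0,0]]

```text
time: 19.98
tool_pos: [488.1, 31.5, -20.9]
tcp_rot: [-1.17, 1.371, -1.174]
contact_force: [0.5, 0.6, 0.3]
grip_width: 0.3
```

>>> send_rows:
  commands:
    - [[0,0,0.005,0,0],[0,0,0.004,0,0],[0,0,0.003,0,0]]

```text
time: 20.23
tool_pos: [491.2, 30.5, -22.2]
tcp_rot: [-1.271, 1.375, -1.276]
contact_force: [-10.8, 3.5, 7.6]
grip_width: 0.6
```

Run:
```python
from h import *
t=optics.capture("top");crop(t,190,130,350,270,5,"t25.png")
p,R,o=tool();print(p,p-27*R[:,0],R.round(3),o["contact_force"])
gap2(t,range(182,237),211,219,280,292,range(182,210))
crop(optics.capture("side"),230,140,330,215,8,"s25.png")
```

```text
[491.26203494  30.49839244 -22.19728161] [489.74303478  35.53418715   4.28541859] [[ 0.056  0.01   0.998]
 [-0.187  0.982  0.   ]
 [-0.981 -0.186  0.057]] [-10.98233817   0.03481255   6.70356254]
cw err deg back 1.52 front 2.08 | depth 190.0 | gap mid back 22.7, via front 22.7 | ends(+-85) lo-x(BL) 20.5 hi-x(BR) 25.0 rms 0.39 2.56 xm 589 yF 29.1
```

View pics/s25.png

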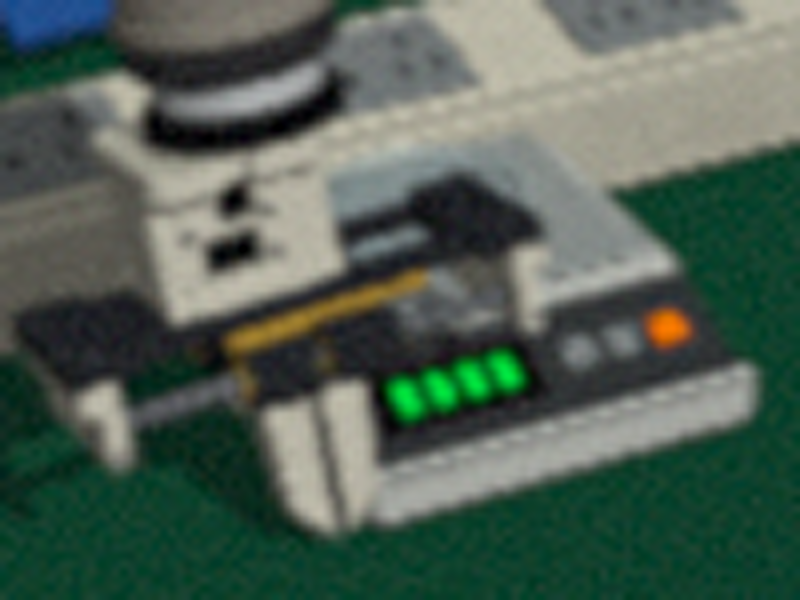

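>>> send_rows:
  commands:
    - [[-0.001,0,0.003,0,0],[-0.001,0,0.004,0,0],[-0.001,0,0.004,0,0]]

```text
time: 20.58
tool_pos: [492.4, 29.9, -21.8]
tcp_rot: [-1.384, 1.377, -1.389]
contact_force: [-7.4, -1.3, 1.1]
grip_width: 0.6
```

Run:
```python
from h import *
t=optics.capture("top")
p,R,o=tool();print(p,p-27*R[:,0],R.round(3),o["contact_force"])
gap2(t,range(182,237),211,219,280,292,range(182,210))
```

```text
[492.90164658  29.83467329 -21.71647597] [491.95893495  34.94893484   4.77796918] [[ 0.035  0.009  0.999]
 [-0.189  0.982 -0.002]
 [-0.981 -0.189  0.036]] [-6.90509168 -2.50431677 -0.42837443]
cw err deg back 0.84 front 1.19 | depth 190.3 | gap mid back 22.3, via front 22.7 | ends(+-85) lo-x(BL) 21.1 hi-x(BR) 23.6 rms 1.07 3.29 xm 589 yF 29.1
```

>>> send_rows:
  commands:
    - [[0,0,-0.008,0,0],[0,0,-0.012,0,0],[-0.008,-0.01,0,0,0],[-0.005,-0.02,0,0,0],[0,-0.025,0,0,0],[0,-0.015,0.015,0,0],[0,0,0.03,0,0],[0,0,0.035,0,0],[0,0,0.035,0,0],[0,0,0.03,0,0]]

```text
time: 21.47
tool_pos: [615.3, -38.9, 8.4]
tcp_rot: [-1.404, 1.379, -1.408]
contact_force: [0.9, -0.1, 0.3]
grip_width: 0.5
```

Run:
```python
from h import *
t=optics.capture("top");crop(t,190,130,350,270,5,"t26.png");crop(optics.capture("side"),230,110,390,230,5,"s26.png")
p,R,o=tool();print(p,p-27*R[:,0],R.round(3),o["contact_force"])
gap2(t,range(182,210),211,219,280,292)
```

```text
[618.22183905 -39.06676965   8.52736732] [617.25930668 -33.96668745  35.02383299] [[ 0.036  0.007  0.999]
 [-0.189  0.982 -0.   ]
 [-0.981 -0.189  0.036]] [ 1.06051571  0.57793827 -0.36585521]
cw err deg back 1.23 front -57.44 | depth 164.3 | gap mid back 22.8, via front -2.9 | ends(+-85) lo-x(BL) 20.9 hi-x(BR) 24.6 rms 0.21 1.67 xm 625 yF 54.9
```

View pics/s26.png

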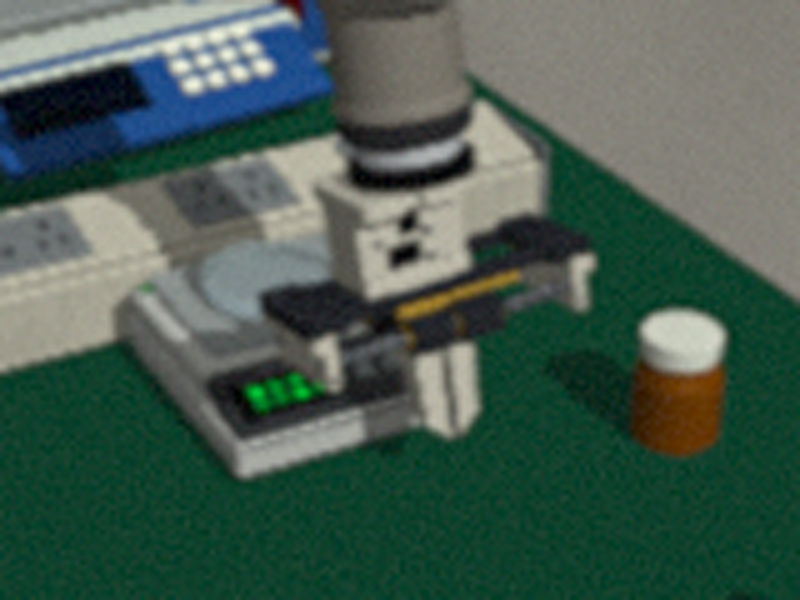

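View pics/t26.png

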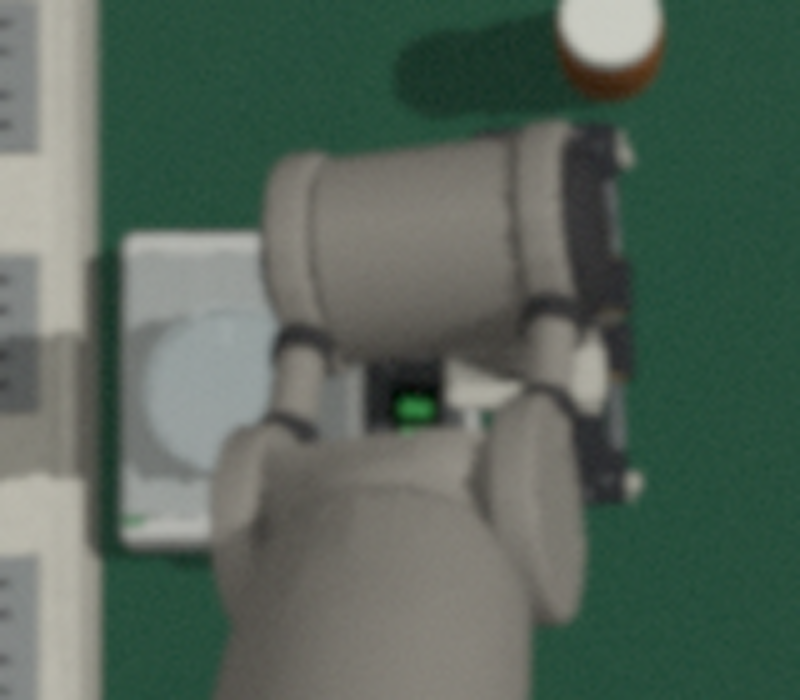

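>>> send_rows:
  commands:
    - [[0.004,0,0.014,0,0],[0.005,0,0.012,0,0],[0.001,0.01,0,0,0],[0,0.014,0,0,0],[0,0.01,0,0,0],[0,0,0,0,0]]

```text
time: 22.07
tool_pos: [642.7, -4.5, -9.5]
tcp_rot: [-1.395, 1.378, -1.399]
contact_force: [-1.0, 1.0, 0.3]
grip_width: 0.4
```

Run:
```python
from h import *
t=optics.capture("top");
p,R,o=tool();print(p,p-27*R[:,0],R.round(3),o["contact_force"])
gap2(t,range(182,237),211,219,280,292)
crop(optics.capture("side"),250,140,350,215,8,"s27.png")
```

```text
[642.72788137  -5.0076596   -9.31769199] [6.41845398e+02 9.13893349e-02 1.71817594e+01] [[ 0.033  0.007  0.999]
 [-0.189  0.982 -0.001]
 [-0.981 -0.189  0.033]] [-0.36526652  0.34350777 -0.14682284]
cw err deg back 0.38 front -1.79 | depth 199.7 | gap mid back 22.3, via front 31.9 | ends(+-85) lo-x(BL) 21.7 hi-x(BR) 22.8 rms 0.16 3.28 xm 589 yF 19.9
```

View pics/s27.png

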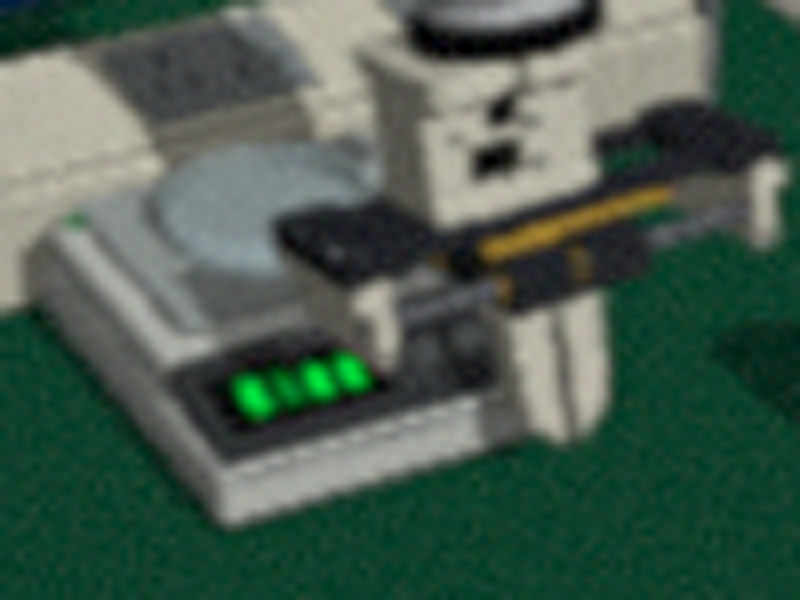

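>>> send_rows:
  commands:
    - [[0,0.004,-0.008,0,0],[0,0.005,-0.008,0,0],[0,0.002,0,0,0],[0,0,0,0,0]]

```text
time: 22.5
tool_pos: [626.0, 5.2, -10.4]
tcp_rot: [-1.386, 1.377, -1.39]
contact_force: [0.3, 0.2, 0.1]
grip_width: 0.3
```

>>> send_rows:
  commands:
    - [[0,0.003,0,0,0],[0,0.002,0,0,0]]

```text
time: 22.67
tool_pos: [626.4, 9.8, -10.8]
tcp_rot: [-1.381, 1.376, -1.386]
contact_force: [-0.8, 0.2, -0.3]
grip_width: 0.4
```

Run:
```python
from h import *
t=optics.capture("top");
p,R,o=tool();print(p,p-27*R[:,0],o["contact_force"])
gap2(t,range(182,237),211,219,280,292)
```

```text
[626.4723715   10.07362894 -10.86295696] [625.50880931  15.20346993  15.62772592] [0.98763027 1.78839729 0.83831004]
cw err deg back 3.03 front 7.90 | depth 198.3 | gap mid back 20.6, via front 29.0 | ends(+-85) lo-x(BL) 16.1 hi-x(BR) 25.1 rms 0.94 6.41 xm 589 yF 22.9
```

>>> send_rows:
  commands:
    - [[0,0.002,0,0,0],[0,0.002,0,0,0]]

```text
time: 22.88
tool_pos: [626.8, 12.0, -11.2]
tcp_rot: [-1.385, 1.373, -1.39]
contact_force: [-1.7, -11.4, 4.1]
grip_width: 0.1
```

>>> send_rows:
  commands:
    - [[0,0.003,0,0,0]]

```text
time: 22.97
tool_pos: [627.0, 12.4, -11.1]
tcp_rot: [-1.391, 1.37, -1.395]
contact_force: [-0.9, -11.5, 4.3]
grip_width: 0.4
```

>>> send_rows:
  commands:
    - [[0,0.004,0,0,0],[0,0.003,0,0,0]]

```text
time: 23.13
tool_pos: [627.6, 13.4, -10.9]
tcp_rot: [-1.399, 1.362, -1.404]
contact_force: [-1.7, -11.1, 3.4]
grip_width: 0.5
```

>>> send_rows:
  commands:
    - [[0,-0.006,0,0,0],[0,-0.012,0,0,0],[0,-0.025,0,0,0],[-0.005,-0.035,0,0,0],[-0.005,-0.035,0,0,0],[0,-0.035,0,0,0],[-0.01,-0.035,0,0,0],[-0.01,-0.03,0,0,0],[-0.01,0,0,0,0],[0,0,0,0,0]]

```text
time: 23.97
tool_pos: [624.3, -200.6, 74.7]
tcp_rot: [-1.392, 1.362, -1.396]
contact_force: [1.2, 0.3, -0.6]
grip_width: 0.3
```

Run:
```python
from h import *
t=optics.capture("top");crop(t,190,90,350,270,4,"t28.png");cv2.imwrite("pics/s28.png",optics.capture("side")["color"])
p,R,o=tool();print(p,p-27*R[:,0],o["contact_force"],o["time"])
gap2(t,range(182,237),211,219,280,292)
print(ray(t,[[312,131],[394,157]],60))
```

```text
[ 623.4660212  -199.2002149    72.63085283] [ 622.56519372 -193.71285275   99.0520066 ] [-0.4780799   0.52574772 -0.94264691] 24.0667
cw err deg back 0.50 front 0.35 | depth 189.5 | gap mid back 21.0, via front 20.5 | ends(+-85) lo-x(BL) 20.2 hi-x(BR) 21.7 rms 0.33 0.35 xm 589 yF 31.3
[[ 794.09952416  -47.9198049    60.        ]
 [ 716.35202585 -267.32040173   60.        ]]
```

View pics/t28.png

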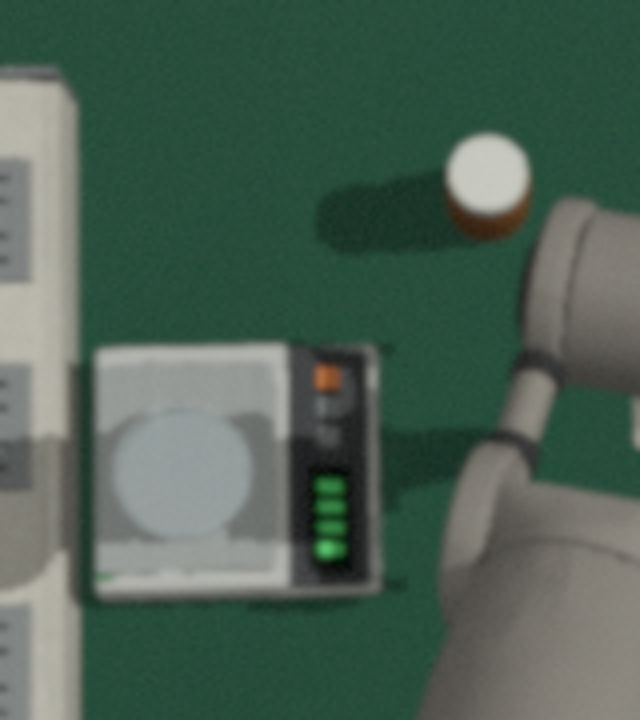

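View pics/s28.png

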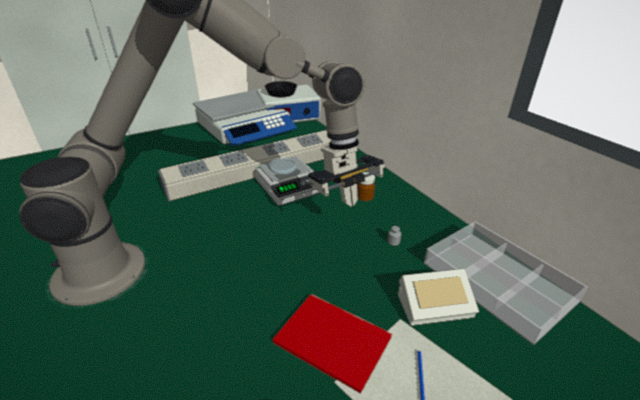

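```bash
python3 -c "
from plant import close_job
print(close_job())"
```

```text
the job is handed in; nothing more can be done
None
```

The balance now stands square to the ledge with about 21 mm of clear space, and I have handed the job in at about 24 s of the 72 s.

**What I did:** I pushed the front right corner to turn it, then the front left corner, then the front right again. I then gave a light sideways push on the left side close to the front left corner to take out the last couple of degrees. A final 2–3 mm push on the front face, to the right of its centre, set the gap.

**Last checks, from the overhead camera:**
- **Squareness:** it is 0.35–0.5° from square.
- **Gap:** it is about 20.2 mm at the back left corner and 21.7 mm at the back right. Working from the front edge instead gives 20.5 mm at the middle. The camera is only good to about 2 mm.
- **Depth check:** the balance measured 189.5 mm deep against the 190 mm given.
- **Everything else:** the dish looks to be in its place on the pan, and the jar, weight and notebook look undisturbed. These I checked by eye only. The arm is clear, with no contact force.

**What went wrong or disagreed:**
- **Tool length:** the real fingertips sit about 27 mm above the reported tool point. Because of this, my first approach passed over the front panel. The tool rose 13 mm and leaned slightly on that pass, so it may have touched the panel. The balance did not move, and I corrected for the offset after that.
- **Sideways push:** the first try caught on the slanted fingertip, with about 14 N sideways and 13 N upward on the tool, and moved nothing. I repeated it with the fingers lower.
- **Tool tilt:** the tool leaned over by about 10° as I pushed.
- **Bad readings:** a few gap readings taken while the arm covered or shaded the edges were wrong, and I did not use them.

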